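# Refit a printer's interface card and find the full screw tin

### The arm

A 6-joint arm with a two-finger parallel gripper is mounted at the origin on the work surface. World frame = base frame: x ahead of the robot, y to its left, z up, the work surface at z = 0. Lengths are in m, angles in rad, forces in N, time in s.
With the tool pointing down it reaches from about 0.225 to 0.875 m from the base axis. Payload 3.4 kg.
Tool frame: the origin (TCP) lies at the very end of the fingers, on their centre line; the grasp point (between the pads) lies 19 mm behind it (grip_depth is the distance from the TCP to the grasp point, in m); x points along the fingers, z is the direction in which the jaws open and shut, and the axes are right-handed (so a half turn about x gives the same grasp; the last joint's range is limited). The gripper opens to 85 mm and grips with 20 to 120 N. Pads are 22 mm wide; open, the fingers measure 114 mm over their backs; the gripper's body (76 mm by 85 mm) begins 54 mm behind the grasp point. The pads swing forward as they close: fully open they stand 13 mm farther back than shut.
Start: joints at [-1.421, 0.276, 1.505, -0, 1.361, -0.121], TCP at [0.154, -0.554, 0.231] pointing down, gripper open.
Joint ranges: [-2.89, 2.89], [-0.75, 2.08], [0.22, 2.7], [-1.18, 4.32], [0.11, 2.71], [-2.7, 2.7]. Speed limits (rad/s): [2.57, 2.57, 3.14, 3.14, 3.14, 3.14].

### API

Orientations are given as a unit quaternion [w, x, y, z].
In Python, from rig import get_state, get_image, sign_off, grip_depth gives the robot as it stands. The module is installed in compiled form; this text tells all that it offers.
- The arm moves only by the tool arm_command, never from a script. Its argument "series" is a list of rows, each an object with "dp": the shift along the tool's x, y, z scaled (see below), a list of three; "angular": the turn, a rotation vector about the tool's x, y, z scaled (see below), a list of three; "gripper": the finger opening in mm, from 0 to 85.4. A call has exactly 8 rows; each row shifts and turns the pose as measured when the row begins, along the tool's axes as they then stand; what a row does not reach is not made up. The controller multiplies each number of a shift by 0.12 m and each number of a turn by 90 degrees. A row lasts 1/8 s, in which the tool goes at most 62.5 mm and 10.7 degrees, less where a joint would pass 70% of its speed; a pose out of reach is approached as far as the arm can. A call with a number of a shift or a turn outside -1 to 1 is refused whole. A call with a gripper value outside its range is refused whole. The fingers move at their own pace and stop on an object; "grip_force" is the grip in N (left out, the last holds). Time passes only in rows, so rows that do not move let the fingers close, or fill a call up. It gives the time, the measured TCP pose, the force and the opening at its end, in the units of the state.
- get_state(): the state, without advancing time (a new reading comes with each control period).
- get_image(name): name is "scene" or "top" or "wrist"; returns a dict with "image" (420x560x3 uint8, blue, green, red), "depth" (420x560 float32, m along the optical axis (not along the pixel's ray), 0 where there is no reading), "mtx" (3x3 intrinsics, pixels), "k1" (the pictures are not rectified: a ray, as slopes to the right and down, at radius r is drawn at 1 + k1 r^2 times it, then the intrinsics apply), "view" (4x4, takes a point from world to camera coordinates); the wrist camera has in their place "mount" (4x4, takes a point from camera to tool coordinates, whose origin is the TCP and whose axes are the tool frame's). Camera axes: x right, y up, looking along -z (the intrinsics and any distortion apply to the point x, -y, -z); pixel columns grow to the right and rows downward; lengths in m; the calibration is good to about 2 mm. A picture is of the moment at which its call begins: read the wrist's pose just before it.
- sign_off(): hands the job in, once; it reports no verdict.
The state is a dict: "clock": time; "qpos": joint angles; "qd": joint speeds; "effort": joint torques, N m; "position": TCP position; "ee_rot": TCP orientation; "contact_force": force on the tool from outside, world axes, zero at the start; "moment": the same for the moment, N m; "width": finger opening in m.
Only numpy, scipy, OpenCV 4.12 (cv2) and the standard library are available. Lean on these libraries where they do the work, as an engineer would, in place of code of your own. Each camera call takes 0.05 s, during which the arm holds its last target. There are 200 camera calls.

### The job

Refit the interface card in the receipt printer: take it from the board rack and slide it down into the slot in the printer's back, chip side facing away from the robot as it stands now, pushed fully home so that its metal bracket sits flat on the printer's back; then let go of it. Then find the screws for it: compare the three identical closed tins by lifting them to feel which is heaviest, and finish still holding the heaviest one up in the gripper, upright and at least 10 cm clear of the bench, with the card still home and the other two tins standing upright on the bench. Do not knock over or shift the till roll, the screwdriver or the cleaner bottle.

Things in the scene. Friction and masses are not known exactly. Their poses are not given: they have to be found in the camera images.
- printer: White receipt printer stood on its nose, 195 mm tall, 145 mm wide (y), 148 mm deep (x); fixed. Its back is the level top face. Origin at the centre of its footprint on the bench, z up, turned by up to 0.35 rad. Its grey paper cover looks to its own +x (away from the robot), its rubber feet to -x. In the slot the last 6 mm of the card's travel are stiff (about 10 N), then it stays where it is.
- printer_slot (a point): Centre of the card slot's mouth, in the plane of the printer's back (195 mm up). Axes as the printer's: y along the slot, z up. Opening 108 mm (y) by 20 mm (x). At either end a guide channel takes the board's edge: 6 mm wide (x) for the 3 mm board, ends 100 mm apart for the 96 mm board, sloped lead-ins over the top 12 mm. Home: the card's origin at this point.
- card: Interface card, 80 g, upright in the rack. Origin at the centre of its steel bracket's underside, z up. A green board hangs down: 3 mm thick (x), 96 mm wide (y), 70 mm deep; chips on its +x side, facing away from the robot. Bracket: level plate 26 (x) by 124 (y) by 2.5 mm. On its middle a black connector to grip: 14 mm thick (x), 50 mm long (y), top 18.5 mm above the origin.
- card_end (a point): Point on the underside of the card's bracket, 55 mm from its centre along the card's own +y. With the card fitted the right way round (card's +x along the printer's +x) it lies on the slot's +y side.
- rack: Black ribbed board rack, 118 mm (x) by 116 mm (y), 34 mm high, fixed. Origin at the centre of its underside. The card stands in the middle slot (4.6 mm wide, 28 mm deep), its bracket's underside 76 mm above the bench, turned as the rack. Two short bare boards, top 52 mm above the bench, stand 46 mm either side of it and stay there.
- tin_a: One of three closed round aluminium screw tins, alike in all but weight: 60 mm in diameter, 52 mm high. Origin at the centre of its underside. It stands loose on the bench; which tin stands where and what each weighs change every time. The heaviest weighs at least 250 g more than either other, none over 600 g. Centres at least 120 mm apart.
- tin_b: One of three closed round aluminium screw tins, alike in all but weight: 60 mm in diameter, 52 mm high. Origin at the centre of its underside. It stands loose on the bench; which tin stands where and what each weighs change every time. The heaviest weighs at least 250 g more than either other, none over 600 g. Centres at least 120 mm apart.
- tin_c: One of three closed round aluminium screw tins, alike in all but weight: 60 mm in diameter, 52 mm high. Origin at the centre of its underside. It stands loose on the bench; which tin stands where and what each weighs change every time. The heaviest weighs at least 250 g more than either other, none over 600 g. Centres at least 120 mm apart.
- till_roll: Bystander: roll of till paper standing on its end, 72 mm in diameter, 80 mm high. Origin at the centre of its underside.
- screwdriver: Bystander: screwdriver about 200 mm long lying on the bench beyond the tins and the rack.
- cleaner: Bystander: white bottle of cleaner, 48 mm in diameter, 120 mm high. Origin at the centre of its underside.
Mind the look-alikes: they are no part of the job. There is more than one size of the card; the job needs the middle-sized.

How it is judged:
By the outcome, as a careful person would: the job done as asked, in the order asked, and still so for the second after the job is handed in, while the arm keeps its last pose, push and grip.
It also fails if it takes over 72 s, if anything falls off the work surface, if the arm or the gripper's body presses on something with over 40 N, if the wrist force passes 120 N, or if a joint passes its speed limit or range.

## Working session

There is one attempt and no reset: what is moved stays moved. The work goes in short steps, Python scripts to look and compute and a tool call to move; the robot and the scene stay as the last step left them, time stands still between calls to the robot, and variables do not carry over. Pictures are saved under pics/ and viewed, about 8 in all and at most 12, crops included, and the job is handed in when it is done.

Besides the shell and the picture viewer there is one more tool, called after "Call:" in YAML: its name, and indented under it one key for each argument. arm_command: Moves the arm, as the interface text tells. Its arguments: {"type":"object","properties":{"series":{"type":"array","items":{"type":"object","properties":{"dp":{"type":"array","items":{"type":"number"}},"angular":{"type":"array","items":{"type":"number"}},"gripper":{"type":"number"}}}},"grip_force":{"type":"number"}},"required":["series"]}

```bash
mkdir -p pics
cat > h.py <<'E'
import numpy as np, cv2
from rig import get_state, get_image
def ray(im,u,v,T=None):
    # returns origin,dir in world
    K=im["mtx"];k=im["k1"]
    x=(u-K[0,2])/K[0,0];y=(v-K[1,2])/K[1,1]
    rd=np.hypot(x,y);r=rd
    for _ in range(20): r=rd/(1+k*r*r)
    s=r/rd if rd>0 else 1
    d=np.array([x*s,-y*s,-1.0])
    M=np.linalg.inv(im["view"]) if T is None else T
    return M[:3,3],M[:3,:3]@d
def onplane(im,u,v,z,T=None):
    o,d=ray(im,u,v,T); return o+d*(z-o[2])/d[2]
def cloud(im,T=None):
    K=im["mtx"];h,w=im["depth"].shape
    v,u=np.mgrid[0:h,0:w].astype(float)
    x=(u-K[0,2])/K[0,0];y=(v-K[1,2])/K[1,1];rd=np.hypot(x,y);r=rd.copy()
    for _ in range(20): r=rd/(1+im["k1"]*r*r)
    s=np.where(rd>0,r/np.maximum(rd,1e-9),1)
    D=im["depth"];P=np.stack([x*s*D,-y*s*D,-D],-1)
    M=np.linalg.inv(im["view"]) if T is None else T
    P=P@M[:3,:3].T+M[:3,3]; P[D==0]=np.nan
    return P
def q2R(q):
    from scipy.spatial.transform import Rotation as R
    return R.from_quat([q[1],q[2],q[3],q[0]]).as_matrix()
def tool():
    s=get_state();T=np.eye(4);T[:3,:3]=q2R(s["ee_rot"]);T[:3,3]=s["position"];return s,T
E
python3 - <<'E'
from h import *
import pickle
d={}
for n in("scene","top"):
    im=get_image(n);d[n]=im;cv2.imwrite(f"pics/{n}0.png",im["image"]);print(n,im["mtx"].tolist(),im["k1"],np.linalg.inv(im["view"]).round(3).tolist())
pickle.dump(d,open("d0.pkl","wb"))
s,T=tool();print(s,T.round(3))
E
```

```text
scene [[492.0751588073823, 0.0, 275.241297306942], [0.0, 492.0751588073823, 211.92355661955125], [0.0, 0.0, 1.0]] -0.15249581067576012 [[-0.698, -0.534, 0.477, 1.142], [0.716, -0.506, 0.481, 0.755], [-0.016, 0.677, 0.736, 1.143], [0.0, 0.0, 0.0, 1.0]]
top [[517.864773157469, 0.0, 279.31014228548673], [0.0, 517.864773157469, 216.44135127100367], [0.0, 0.0, 1.0]] -0.20330230992513593 [[-0.003, 0.996, -0.084, 0.38], [-1.0, -0.001, 0.019, 0.103], [0.019, 0.084, 0.996, 1.419], [0.0, 0.0, 0.0, 1.0]]
{'clock': 0.1, 'qpos': array([-1.42104081e+00,  2.76529758e-01,  1.50602636e+00,  2.18753685e-05,
        1.36071855e+00, -1.21024873e-01]), 'qd': array([-0.00154947, -0.00069884, -0.0019707 , -0.0011009 ,  0.00012789,
       -0.0022249 ]), 'effort': array([ 1.24945254e-03, -4.17699552e+01, -2.46405655e+01, -1.13329975e-04,
        5.76256891e-03, -1.74578219e-05]), 'position': array([ 0.15371851, -0.5535672 ,  0.23051946]), 'ee_rot': array([ 0.56249043,  0.42835688,  0.56333289, -0.42751719]), 'contact_force': array([-0.35761912, -1.13893712,  0.22525414]), 'moment': array([ 0.00493991,  0.00097192, -0.01125873]), 'width': 0.08523166306569303} [[-0.     0.964  0.267  0.154]
 [ 0.002  0.267 -0.964 -0.554]
 [-1.     0.    -0.002  0.231]
 [ 0.     0.     0.     1.   ]]
```

View pics/scene0.png

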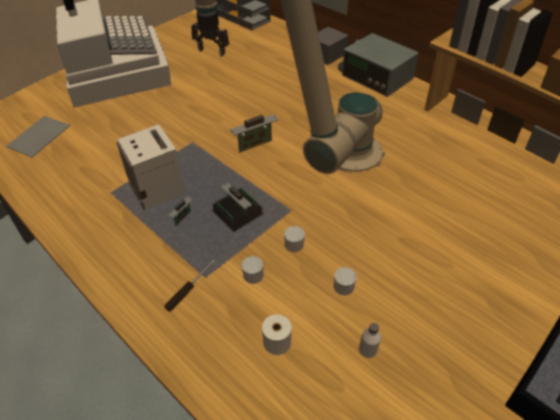

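View pics/top0.png

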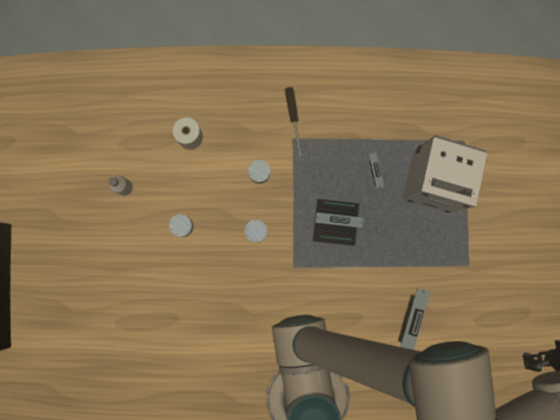

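The scene view shows the rack with its card at about (238,205), and the printer at (150,165). In the top view these are at (340,220) and (447,175).

Things that could be taken for the card (top-view pixels):
- Card in the rack at (340,220).
- Small loose card at (376,170).
- Large loose card at (414,318).

I choose the one in the rack. The tins are at (259,171), (256,231) and (180,225).

Run:
```python
from h import *
import pickle
d=pickle.load(open("d0.pkl","rb"));im=d["top"];I=im["image"]
a=cv2.resize(I[130:250,300:490],None,fx=4,fy=4,interpolation=cv2.INTER_CUBIC);cv2.imwrite("pics/crop.png",a)
P=cloud(im)
# printer top via depth
def rect(m,z,name):
    c=max(cv2.findContours(m.astype(np.uint8),0,2)[0],key=cv2.contourArea)
    pts=np.array([onplane(im,*p[0],z)[:2] for p in c]).astype(np.float32)
    r=cv2.minAreaRect(pts);M=pts[cv2.convexHull(pts,returnPoints=False)[:,0]]
    print(name,len(c),np.round(r[0],4),np.round(r[1],4),round(r[2],2))
Z=np.nan_to_num(P[...,2])
v,u=np.mgrid[0:420,0:560]
box=lambda u0,u1,v0,v1:(u>=u0)&(u<=u1)&(v>=v0)&(v<=v1)
m=(abs(Z-.195)<.012)&box(395,500,120,230);rect(m,.195,"printer")
print("ztop med",np.nanmedian(Z[m]))
print("floor z",np.nanmedian(Z[240:260,310:400]))
g=cv2.cvtColor(I,cv2.COLOR_BGR2GRAY)
rect((g<80)&box(428,476,176,198),.195,"slot")
m=(Z>.066)&box(305,375,195,245);rect(m,.078,"card bracket");print(np.nanmax(Z[m]))
m=(Z>.086)&box(305,375,195,245);rect(m,.094,"connector") if m.any() else 0
rect((g<60)&box(305,375,190,255),.034,"rack")
for n,(cu,cv_) in dict(t1=(259,171),t2=(256,231),t3=(180,225)).items():
    m=(Z>.035)&(abs(u-cu)<22)&(abs(v-cv_)<22);pp=P[m];rect(m,.052,n);print(np.median(pp[:,:2],0),np.median(pp[:,2]))
for n,(cu,cv_) in dict(roll=(186,131),cleaner=(118,185)).items():
    print(n,onplane(im,cu,cv_,.08 if n=="roll" else .12))
```

```text
printer 129 [ 0.5984 -0.353 ] [0.1495 0.1495] 74.93
ztop med 0.19554448717646555
floor z 0.002328042568648825
slot 18 [ 0.5473 -0.3749] [0.0377 0.0141] 76.99
card bracket 30 [ 0.4851 -0.0782] [0.1227 0.0261] 83.57
0.10153545843517664
connector 15 [ 0.485  -0.0788] [0.051  0.0145] 82.81
rack 34 [ 0.4504 -0.0718] [0.1139 0.048 ] 83.57
t1 35 [0.6196 0.131 ] [0.0592 0.059 ] 44.74
[0.61926143 0.1309806 ] 0.052026076600833915
t2 34 [0.459  0.1387] [0.0581 0.0579] 45.02
[0.45782302 0.13878242] 0.05240677384276382
t3 29 [0.473  0.3404] [0.0591 0.0565] 45.51
[0.47352676 0.34070679] 0.05187742749990476
roll [0.72181414 0.32490335 0.08      ]
cleaner [0.5719015  0.49290635 0.12      ]
```

View pics/crop.png

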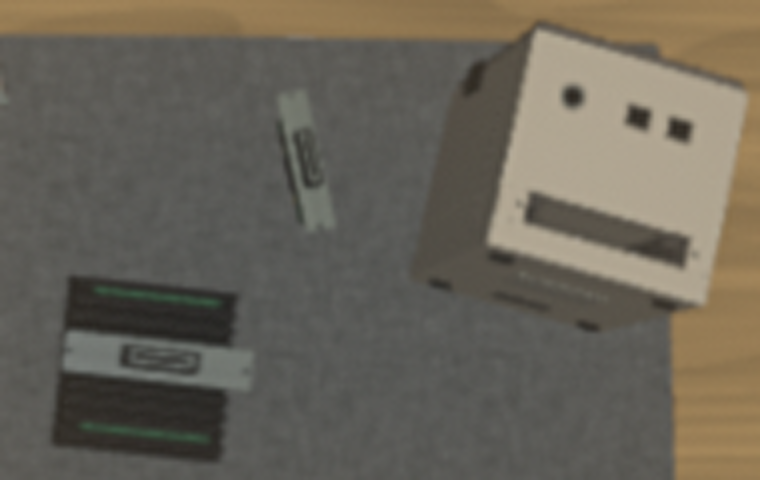

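The crop confirms the choice: the middle rack slot holds a card with bracket ~123 mm long (124 expected) at crop (160,358). The slot mouth is at crop (607,229). Next I'll refine the slot with both cameras and plan the move to hover over it.

```bash
cat >> h.py <<'E'
def plan(p,yaw,n,maxd=0.06,T=None,tilt=True):
    """print n rows to bring TCP to p, tool z at world angle yaw (deg, mod 180 nearest), tool x down"""
    from scipy.spatial.transform import Rotation as R
    if T is None: s,T=tool()
    Rc=T[:3,:3];p0=T[:3,3]
    best=None
    for a in ([yaw] if tilt=="exact" else [yaw,yaw+180]):
        a=np.radians(a);z=np.array([np.cos(a),np.sin(a),0]);x=np.array([0,0,-1.]);G=np.stack([x,np.cross(z,x),z],1)
        rv=R.from_matrix(Rc.T@G).as_rotvec()
        if best is None or np.linalg.norm(rv)<np.linalg.norm(best): best=rv
    rv=best;D=np.asarray(p)-p0
    print("dist",D.round(4),"rot deg",np.degrees(rv).round(2))
    for i in range(n):
        Ri=Rc@R.from_rotvec(rv*i/n).as_matrix()
        print("dp",np.round(Ri.T@(D/n)/.12,3).tolist(),"ang",np.round(np.degrees(rv)/n/90,4).tolist())
E
python3 - <<'E'
from h import *
import pickle
d=pickle.load(open("d0.pkl","rb"))
w=get_image("wrist");print(w["mount"].round(3).tolist(),w["mtx"][0,0],w["k1"])
im=d["top"];g=cv2.cvtColor(im["image"],cv2.COLOR_BGR2GRAY)
def slot(im,u0,u1,v0,v1,th):
    g=cv2.cvtColor(im["image"],cv2.COLOR_BGR2GRAY)
    m=np.zeros_like(g);m[v0:v1,u0:u1]=g[v0:v1,u0:u1]<th
    c=max(cv2.findContours(m,0,2)[0],key=cv2.contourArea)
    pts=np.array([onplane(im,*p[0],.195)[:2] for p in c]).astype(np.float32)
    r=cv2.minAreaRect(pts);print(np.round(r[0],4),np.round(r[1],4),round(r[2],1))
print(g[186:188,425:480])
for th in(100,120,135):slot(im,428,476,174,200,th)
plan([.53,-.35,.36],-15,8)
E
```

```text
[[0.0, 0.31, -0.951, -0.142], [0.0, 0.951, 0.31, 0.08], [1.0, -0.0, 0.0, -0.002], [0.0, 0.0, 0.0, 1.0]] 304.051968343402 0.014511873626578546
[[169 167 165 166 169 164 147 134 128 115 102  91  86  82  81  81  82  83
   83  85  84  85  85  85  86  85  84  85  84  84  84  82  82  86  93 101
  112 130 147 153 157 165 168 168 166 167 167 167 166 167 165 166 165 167
  162]
 [168 167 166 167 168 168 165 164 162 153 144 134 120 107  96  89  85  82
   80  82  82  83  84  85  84  84  86  85  86  85  85  83  84  83  82  82
   85  93  99 105 121 142 152 154 156 162 167 167 167 165 166 166 166 168
  163]]
[ 0.5562 -0.3435] [0.1052 0.0178] 74.6
[ 0.5563 -0.3435] [0.1074 0.0199] 75.1
[ 0.5559 -0.344 ] [0.1085 0.0214] 74.9
dist [0.3763 0.2037 0.1293] rot deg [-5.948e+01 -7.000e-02 -5.000e-02]
dp [-0.135, 0.434, -0.1] ang [-0.0826, -0.0001, -0.0001]
dp [-0.135, 0.444, -0.043] ang [-0.0826, -0.0001, -0.0001]
dp [-0.135, 0.445, 0.015] ang [-0.0826, -0.0001, -0.0001]
dp [-0.135, 0.44, 0.073] ang [-0.0826, -0.0001, -0.0001]
dp [-0.135, 0.427, 0.129] ang [-0.0826, -0.0001, -0.0001]
dp [-0.135, 0.406, 0.183] ang [-0.0826, -0.0001, -0.0001]
dp [-0.135, 0.379, 0.234] ang [-0.0826, -0.0001, -0.0001]
dp [-0.135, 0.346, 0.281] ang [-0.0826, -0.0001, -0.0001]
```

Call:
arm_command:
  series:
    - {"dp": [-0.14, 0.45, -0.1], "angular": [-0.083, 0, 0], "gripper": 45}
    - {"dp": [-0.14, 0.46, -0.043], "angular": [-0.083, 0, 0], "gripper": 45}
    - {"dp": [-0.14, 0.46, 0.015], "angular": [-0.083, 0, 0], "gripper": 45}
    - {"dp": [-0.14, 0.45, 0.075], "angular": [-0.083, 0, 0], "gripper": 45}
    - {"dp": [-0.14, 0.44, 0.13], "angular": [-0.083, 0, 0], "gripper": 45}
    - {"dp": [-0.14, 0.42, 0.19], "angular": [-0.083, 0, 0], "gripper": 45}
    - {"dp": [-0.135, 0.39, 0.24], "angular": [-0.083, 0, 0], "gripper": 45}
    - {"dp": [-0.135, 0.35, 0.28], "angular": [-0.083, 0, 0], "gripper": 45}

```text
clock: 1.15
position: [0.545, -0.3347, 0.3632]
ee_rot: [0.701, 0.084, 0.704, -0.08]
contact_force: [0.4, -0.6, 0.8]
width: 0.0451
```

Run:
```python
from h import *
s,T=tool();w=get_image("wrist");s2,T2=tool()
print(T.round(4).tolist(),T2[:3,3],np.abs(s["qd"]).max(),s["clock"],s["contact_force"])
M=T@w["mount"];cv2.imwrite("pics/w1.png",w["image"])
np.savez("w1.npz",I=w["image"],M=M,D=w["depth"])
g=cv2.cvtColor(w["image"],cv2.COLOR_BGR2GRAY)
# project expected slot
Pc=np.linalg.inv(M)@np.array([.5563,-.3436,.195,1]);print("slot px",w["mtx"][0,0]*Pc[0]/-Pc[2]+w["mtx"][0,2],w["mtx"][1,1]*-Pc[1]/-Pc[2]+w["mtx"][1,2])
```

```text
[[-0.0042, 0.2294, 0.9733, 0.545], [0.0064, 0.9733, -0.2294, -0.3347], [-1.0, 0.0053, -0.0056, 0.3632], [0.0, 0.0, 0.0, 1.0]] [ 0.55194398 -0.3305068   0.36471891] 0.7766760380248157 1.15 [ 0.39164074 -0.58635277  0.80536482]
slot px 292.8202755480928 193.0381912219256
```

View pics/w1.png

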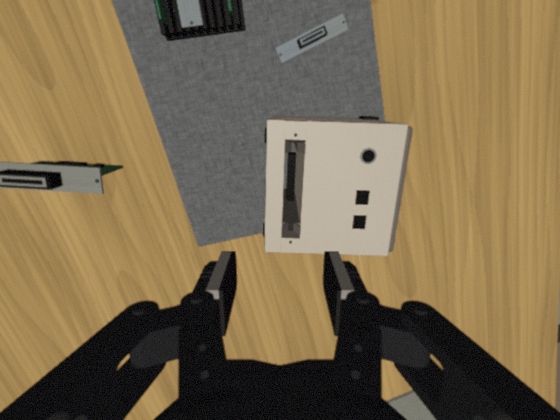

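The wrist view shows the slot mouth upright at (292,188), spanning about (284..303, 140..237), with the fingers below it. The arm was still settling, so I'll measure again now.

```bash
cat >> h.py <<'E'
def wslot():
    s,T=tool();w=get_image("wrist");M=T@w["mount"]
    g=cv2.cvtColor(w["image"],cv2.COLOR_BGR2GRAY)
    P=cloud(w,M);m=(abs(P[...,2]-.195)<.01)
    Pc=np.linalg.inv(M)@np.array([.5563,-.3436,.195,1])
    cu=w["mtx"][0,0]*Pc[0]/-Pc[2]+w["mtx"][0,2];cv_=w["mtx"][1,1]*Pc[1]/Pc[2]+w["mtx"][1,2]
    v,u=np.mgrid[0:420,0:560]
    box=(abs(u-cu)<22)&(abs(v-cv_)<56)
    for th in(110,130):
        c=max(cv2.findContours(((g<th)&box).astype(np.uint8),0,2)[0],key=cv2.contourArea)
        pts=np.array([onplane(w,*p[0],.195,M)[:2] for p in c]).astype(np.float32)
        r=cv2.minAreaRect(pts);print("wslot",th,np.round(r[0],4),np.round(r[1],4),round(r[2],2))
    print("qd",np.abs(s["qd"]).max(),"ztop",np.nanmedian(P[...,2][m]))
E
python3 - <<'E'
from h import *
wslot();wslot()
plan([.485,-.0785,.24],-7,8)
E
```

```text
wslot 110 [ 0.5564 -0.3412] [0.1065 0.0198] 74.8
wslot 130 [ 0.5563 -0.3412] [0.107  0.0204] 74.8
qd 0.09191251944721003 ztop 0.194126595146962
wslot 110 [ 0.5564 -0.341 ] [0.1061 0.0197] 74.97
wslot 130 [ 0.5564 -0.3415] [0.1071 0.0205] 74.79
qd 0.08609677238142191 ztop 0.19411836443053304
dist [-0.0608  0.2557 -0.1229] rot deg [-6.31 -0.24 -0.32]
dp [0.13, 0.244, -0.122] ang [-0.0088, -0.0003, -0.0004]
dp [0.13, 0.246, -0.119] ang [-0.0088, -0.0003, -0.0004]
dp [0.129, 0.247, -0.116] ang [-0.0088, -0.0003, -0.0004]
dp [0.129, 0.249, -0.112] ang [-0.0088, -0.0003, -0.0004]
dp [0.129, 0.251, -0.109] ang [-0.0088, -0.0003, -0.0004]
dp [0.129, 0.252, -0.106] ang [-0.0088, -0.0003, -0.0004]
dp [0.129, 0.254, -0.102] ang [-0.0088, -0.0003, -0.0004]
dp [0.128, 0.255, -0.099] ang [-0.0088, -0.0003, -0.0004]
```

Call:
arm_command:
  series:
    - {"dp": [0.1, 0.28, -0.14], "angular": [-0.01, 0, 0], "gripper": 40}
    - {"dp": [0.13, 0.28, -0.13], "angular": [-0.01, 0, 0], "gripper": 40}
    - {"dp": [0.13, 0.28, -0.13], "angular": [-0.01, 0, 0], "gripper": 40}
    - {"dp": [0.13, 0.28, -0.12], "angular": [-0.01, 0, 0], "gripper": 40}
    - {"dp": [0.13, 0.27, -0.11], "angular": [-0.01, 0, 0], "gripper": 40}
    - {"dp": [0.13, 0.26, -0.11], "angular": [-0.01, 0, 0], "gripper": 40}
    - {"dp": [0.13, 0.2, -0.08], "angular": [-0.005, 0, 0], "gripper": 40}
    - {"dp": [0.06, 0.08, -0.04], "angular": [0, 0, 0], "gripper": 40}

```text
clock: 2.3
position: [0.4753, -0.0872, 0.2428]
ee_rot: [0.7, 0.053, 0.711, -0.05]
contact_force: [1.5, -0.2, 0.1]
width: 0.0397
```

```bash
cat >> h.py <<'E'
def wcard(z=.0785,c0=(.485,-.0785),save=None):
    get_image("wrist");s,T=tool();w=get_image("wrist");M=T@w["mount"]
    if save: cv2.imwrite(save,w["image"])
    P=cloud(w,M);Z=P[...,2];d=np.hypot(P[...,0]-c0[0],P[...,1]-c0[1])
    for nm,zz,hw in(("brk",z,.012),("con",z+.016,.007)):
        m=((abs(Z-zz)<hw)&(d<.075)).astype(np.uint8)
        cs=cv2.findContours(m,0,2)[0]
        if not cs: print(nm,"none");continue
        c=max(cs,key=cv2.contourArea)
        pts=np.array([onplane(w,*p[0],zz,M)[:2] for p in c]).astype(np.float32)
        r=cv2.minAreaRect(pts);print(nm,np.round(r[0],4),np.round(r[1],4),round(r[2],2),np.median(Z[m>0]).round(4))
    print("pos",s["position"].round(4),"tool z deg",np.degrees(np.arctan2(T[1,2],T[0,2])).round(2),"qd",np.abs(s["qd"]).max().round(3),s["clock"])
E
python3 - <<'E'
from h import *
wcard(save="pics/w2.png")
E
```

```text
brk [ 0.4849 -0.0763] [0.1236 0.0259] 83.67 0.0777
con [ 0.4848 -0.0757] [0.0501 0.0136] 82.75 0.0939
pos [ 0.4746 -0.0863  0.2422] tool z deg -8.33 qd 0.047 2.35
```

View pics/w2.png

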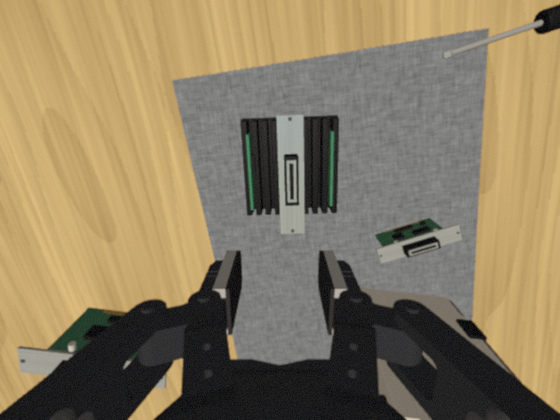

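The wrist view shows the card's bracket at (291,175), connector at (291,180), and rack ribs on either side. The small and large cards are well off to the sides, so this is the right target. I'll descend now.

Run:
```python
from h import *
s,T=tool();print(T[:3,:3].round(4).tolist())
plan([.4849,-.0760,.12],-6.7,4)
```

```text
[[-0.0156, 0.1448, 0.9893], [0.0048, 0.9895, -0.1447], [-0.9999, 0.0025, -0.0162]]
dist [ 0.0091  0.0114 -0.1231] rot deg [-1.62 -0.92 -0.16]
dp [0.256, 0.026, 0.02] ang [-0.0045, -0.0026, -0.0004]
dp [0.256, 0.026, 0.019] ang [-0.0045, -0.0026, -0.0004]
dp [0.256, 0.026, 0.018] ang [-0.0045, -0.0026, -0.0004]
dp [0.256, 0.026, 0.017] ang [-0.0045, -0.0026, -0.0004]
```

Call:
arm_command:
  series:
    - {"dp": [0.2, 0.04, 0.025], "angular": [-0.006, -0.004, 0], "gripper": 40}
    - {"dp": [0.25, 0.03, 0.025], "angular": [-0.005, -0.003, 0], "gripper": 40}
    - {"dp": [0.25, 0.025, 0.02], "angular": [-0.005, -0.003, 0], "gripper": 40}
    - {"dp": [0.2, 0.02, 0.02], "angular": [-0.004, -0.003, 0], "gripper": 40}
    - {"dp": [0.06, 0, 0], "angular": [0, 0, 0], "gripper": 40}
    - {"dp": [0, 0, 0], "angular": [0, 0, 0], "gripper": 40}
    - {"dp": [0, 0, 0], "angular": [0, 0, 0], "gripper": 40}
    - {"dp": [0, 0, 0], "angular": [0, 0, 0], "gripper": 40}

```text
clock: 3.4
position: [0.4957, -0.0859, 0.1308]
ee_rot: [0.713, 0.041, 0.699, -0.046]
contact_force: [-0.1, 0.5, -0.2]
width: 0.0397
```

Run:
```python
from h import *
wcard()
plan([.4849,-.0760,.081],-6.7,3)
```

```text
brk [ 0.485  -0.0761] [0.1234 0.0259] 83.65 0.0777
con [ 0.4852 -0.0751] [0.0509 0.0139] 83.66 0.094
pos [ 0.4958 -0.0859  0.1309] tool z deg -6.97 qd 0.006 3.45
dist [-0.0107  0.0097 -0.0497] rot deg [-0.27  1.17  0.34]
dp [0.137, 0.024, -0.035] ang [-0.001, 0.0043, 0.0013]
dp [0.137, 0.024, -0.035] ang [-0.001, 0.0043, 0.0013]
dp [0.138, 0.024, -0.034] ang [-0.001, 0.0043, 0.0013]
```

Call:
arm_command:
  series:
    - {"dp": [0, 0.04, -0.06], "angular": [-0.001, 0.008, 0.002], "gripper": 40}
    - {"dp": [0, 0.03, -0.04], "angular": [-0.001, 0.005, 0.002], "gripper": 40}
    - {"dp": [0, 0.015, 0], "angular": [0, 0, 0], "gripper": 40}
    - {"dp": [0.1, 0, 0], "angular": [0, 0, 0], "gripper": 40}
    - {"dp": [0.1, 0, 0], "angular": [0, 0, 0], "gripper": 40}
    - {"dp": [0.05, 0, 0], "angular": [0, 0, 0], "gripper": 40}
    - {"dp": [0, 0, 0], "angular": [0, 0, 0], "gripper": 40}
    - {"dp": [0, 0, 0], "angular": [0, 0, 0], "gripper": 40}

```text
clock: 4.5
position: [0.4835, -0.0728, 0.0979]
ee_rot: [0.705, 0.042, 0.707, -0.041]
contact_force: [1.0, -0.1, 0.2]
width: 0.0399
```

Run:
```python
from h import *
wcard()
plan([.4850,-.0757,.081],-6.5,3)
```

```text
brk [ 0.485  -0.0756] [0.123  0.0259] 83.64 0.0777
con [ 0.4849 -0.0742] [0.0514 0.0136] 84.15 0.0939
pos [ 0.4835 -0.0729  0.098 ] tool z deg -6.75 qd 0.003 4.55
dist [ 0.0014 -0.0028 -0.0172] rot deg [-0.24 -0.13 -0.06]
dp [0.048, -0.007, 0.005] ang [-0.0009, -0.0005, -0.0002]
dp [0.048, -0.007, 0.005] ang [-0.0009, -0.0005, -0.0002]
dp [0.048, -0.007, 0.005] ang [-0.0009, -0.0005, -0.0002]
```

Call:
arm_command:
  series:
    - {"dp": [0.05, -0.012, 0.005], "angular": [0, 0, 0], "gripper": 40}
    - {"dp": [0.05, -0.008, 0.005], "angular": [0, 0, 0], "gripper": 40}
    - {"dp": [0.03, 0, 0], "angular": [0, 0, 0], "gripper": 40}
    - {"dp": [0, 0, 0], "angular": [0, 0, 0], "gripper": 25}
    - {"dp": [0, 0, 0], "angular": [0, 0, 0], "gripper": 8}
    - {"dp": [0, 0, 0], "angular": [0, 0, 0], "gripper": 8}
    - {"dp": [0, 0, 0], "angular": [0, 0, 0], "gripper": 8}
    - {"dp": [0, 0, 0], "angular": [0, 0, 0], "gripper": 8}
  grip_force: 70

```text
clock: 5.6
position: [0.4851, -0.0757, 0.0821]
ee_rot: [0.706, 0.042, 0.706, -0.041]
contact_force: [-0.4, -0.1, -0.9]
width: 0.012
```

Run:
```python
from h import *
s,T=tool();print(s["position"],s["width"],s["contact_force"],T[:3,0].round(4),np.degrees(np.arctan2(T[1,2],T[0,2])))
```

```text
[ 0.4850599  -0.07571456  0.08214333] 0.011973230361315762 [-0.44659648 -0.06384247 -0.9201894 ] [-6.e-04  8.e-04 -1.e+00] -6.744965460469705
```

Call:
arm_command:
  series:
    - {"dp": [-0.1, 0, 0], "angular": [0, 0, 0], "gripper": 8}
    - {"dp": [-0.2, 0, 0], "angular": [0, 0, 0], "gripper": 8}
    - {"dp": [-0.3, 0, 0], "angular": [0, 0, 0], "gripper": 8}
    - {"dp": [-0.4, 0, 0], "angular": [0, 0, 0], "gripper": 8}
    - {"dp": [-0.4, 0, 0], "angular": [0, 0, 0], "gripper": 8}
    - {"dp": [-0.35, 0, 0], "angular": [0, 0, 0], "gripper": 8}
    - {"dp": [-0.1, 0, 0], "angular": [0, 0, 0], "gripper": 8}
    - {"dp": [0, 0, 0], "angular": [0, 0, 0], "gripper": 8}

```text
clock: 6.6
position: [0.4841, -0.0755, 0.3151]
ee_rot: [0.706, 0.042, 0.705, -0.042]
contact_force: [-0.1, 0.2, -1.4]
width: 0.0119
```

Run:
```python
from h import *
s,T=tool();print(s["position"],s["width"],s["contact_force"],T[:3,0].round(4))
z=s["position"][2]-.006
wcard(z=z,c0=s["position"][:2],save="pics/w3.png")
plan([.5564,-.3412,.31],-15.1,6)
```

```text
[ 0.48405849 -0.07552001  0.31506755] 0.01185123859367254 [-0.08829596  0.23100807 -1.44524803] [ 1.5e-03  2.0e-04 -1.0e+00]
brk [ 0.4878 -0.0417] [0.0548 0.0263] 83.29 0.31
con [ 0.4859 -0.0742] [0.0378 0.0526] 18.04 0.3262
pos [ 0.4838 -0.0754  0.3144] tool z deg -6.75 qd 0.027 6.65
dist [ 0.0729 -0.2658 -0.0035] rot deg [ 8.35 -0.09 -0.05]
dp [0.004, -0.355, 0.144] ang [0.0155, -0.0002, -0.0001]
dp [0.004, -0.351, 0.153] ang [0.0155, -0.0002, -0.0001]
dp [0.005, -0.347, 0.161] ang [0.0155, -0.0002, -0.0001]
dp [0.005, -0.343, 0.169] ang [0.0155, -0.0002, -0.0001]
dp [0.005, -0.339, 0.178] ang [0.0155, -0.0002, -0.0001]
dp [0.005, -0.335, 0.186] ang [0.0155, -0.0002, -0.0001]
```

Call:
arm_command:
  series:
    - {"dp": [0, -0.25, 0.1], "angular": [0.012, 0, 0], "gripper": 8}
    - {"dp": [0, -0.35, 0.15], "angular": [0.016, 0, 0], "gripper": 8}
    - {"dp": [0, -0.36, 0.16], "angular": [0.016, 0, 0], "gripper": 8}
    - {"dp": [0, -0.36, 0.17], "angular": [0.016, 0, 0], "gripper": 8}
    - {"dp": [0, -0.35, 0.18], "angular": [0.016, 0, 0], "gripper": 8}
    - {"dp": [0, -0.25, 0.14], "angular": [0.012, 0, 0], "gripper": 8}
    - {"dp": [0, -0.12, 0.06], "angular": [0.004, 0, 0], "gripper": 8}
    - {"dp": [0, 0, 0], "angular": [0, 0, 0], "gripper": 8}

```text
clock: 7.7
position: [0.5487, -0.3401, 0.2923]
ee_rot: [0.69, 0.099, 0.712, -0.087]
contact_force: [0.6, 0.1, -1.2]
width: 0.0118
```

Run:
```python
from h import *
get_image("wrist")
s,T=tool();w=get_image("wrist");cv2.imwrite("pics/w4.png",w["image"])
print(s["position"],T[:3,0].round(4),np.abs(s["qd"]).max())
plan([.5564,-.3412,.29],-15.1,3)
```

```text
[ 0.54859185 -0.33921742  0.29248244] [-0.0288  0.0215 -0.9994] 0.024291658994730646
dist [ 0.0077 -0.0025 -0.0033] rot deg [ 0.04 -1.85 -0.74]
dp [0.008, -0.001, 0.023] ang [0.0001, -0.0069, -0.0027]
dp [0.009, -0.001, 0.023] ang [0.0001, -0.0069, -0.0027]
dp [0.009, -0.001, 0.023] ang [0.0001, -0.0069, -0.0027]
```

View pics/w4.png

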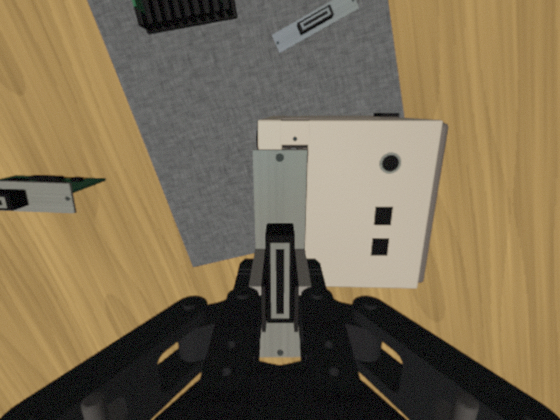

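The wrist view shows the card gripped squarely, with bracket from (280,150) to (280,355). It is over the slot but a few mm short in x and tilted 2°, so I'll correct both.

Call:
arm_command:
  series:
    - {"dp": [0, 0, 0.03], "angular": [0, -0.008, -0.003], "gripper": 8}
    - {"dp": [0, -0.005, 0.025], "angular": [0, -0.008, -0.003], "gripper": 8}
    - {"dp": [0, 0, 0.01], "angular": [0, -0.004, -0.002], "gripper": 8}
    - {"dp": [0, 0, 0], "angular": [0, 0, 0], "gripper": 8}
    - {"dp": [0, 0, 0], "angular": [0, 0, 0], "gripper": 8}
    - {"dp": [0, 0, 0], "angular": [0, 0, 0], "gripper": 8}
    - {"dp": [0, 0, 0], "angular": [0, 0, 0], "gripper": 8}
    - {"dp": [0, 0, 0], "angular": [0, 0, 0], "gripper": 8}

```text
clock: 8.8
position: [0.5564, -0.3375, 0.2954]
ee_rot: [0.702, 0.091, 0.7, -0.092]
contact_force: [0.0, -0.6, -1.1]
width: 0.0119
```

```bash
cat >> h.py <<'E'
def st(p=None,yaw=None,n=3):
    s,T=tool();print("pos",s["position"].round(4),"x",T[:3,0].round(4),"zdeg",np.degrees(np.arctan2(T[1,2],T[0,2])).round(2),"w",round(s["width"],4),"F",s["contact_force"].round(2),"M",s["moment"].round(2),"t",s["clock"],"qd",np.abs(s["qd"]).max().round(3))
    if p is not None: plan(p,yaw,n)
E
python3 - <<'E'
from h import *
get_image("wrist")
s,T=tool();w=get_image("wrist");M=T@w["mount"]
# card bracket edges at its plane: white/grey bracket blob columns near +y end; depth-based
z=s["position"][2]-.0035
P=cloud(w,M);m=((abs(P[...,2]-z)<.006)).astype(np.uint8)
m[225:]=0
c=max(cv2.findContours(m,0,2)[0],key=cv2.contourArea)
pts=np.array([onplane(w,*p[0],z,M)[:2] for p in c]).astype(np.float32)
r=cv2.minAreaRect(pts);print(np.round(r[0],4),np.round(r[1],4),r[2])
R=np.array([np.cos(np.radians(-15)),np.sin(np.radians(-15))]);Y=np.array([-R[1],R[0]])
q=pts-s["position"][:2].astype(np.float32)
print("in card frame rel TCP: x",(q@R).min(),(q@R).max(),"y",(q@Y).min(),(q@Y).max())
st([.5564,-.3412,.29],-15.1)
E
```

```text
[ 0.567  -0.2964] [0.0383 0.0258] 75.30831146240234
in card frame rel TCP: x -0.013332310610029343 0.012551530834992504 y 0.023405473968006255 0.06166785077357254
pos [ 0.5564 -0.3375  0.2954] x [ 0.0032 -0.0013 -1.    ] zdeg -14.84 w 0.012 F [ 0.05  1.16 -0.8 ] M [-0.01  0.03 -0.02] t 8.9 qd 0.001
dist [-0.     -0.0037 -0.0054] rot deg [0.26 0.2  0.02]
dp [0.015, -0.01, 0.003] ang [0.001, 0.0007, 0.0001]
dp [0.015, -0.01, 0.003] ang [0.001, 0.0007, 0.0001]
dp [0.015, -0.01, 0.003] ang [0.001, 0.0007, 0.0001]
```

Call:
arm_command:
  series:
    - {"dp": [0, -0.018, 0.005], "angular": [0.002, 0.001, 0], "gripper": 8}
    - {"dp": [0.02, -0.012, 0.003], "angular": [0.001, 0.001, 0], "gripper": 8}
    - {"dp": [0.04, 0, 0], "angular": [0, 0, 0], "gripper": 8}
    - {"dp": [0.04, 0, 0], "angular": [0, 0, 0], "gripper": 8}
    - {"dp": [0.04, 0, 0], "angular": [0, 0, 0], "gripper": 8}
    - {"dp": [0.04, 0, 0], "angular": [0, 0, 0], "gripper": 8}
    - {"dp": [0, 0, 0], "angular": [0, 0, 0], "gripper": 8}
    - {"dp": [0, 0, 0], "angular": [0, 0, 0], "gripper": 8}

```text
clock: 9.9
position: [0.5562, -0.3414, 0.2715]
ee_rot: [0.701, 0.093, 0.701, -0.093]
contact_force: [0.1, 0.1, -0.1]
width: 0.0123
```

```bash
python3 -c "
from h import *
st([.5564,-.3412,.24],-15.1,4)"
```

```text
pos [ 0.5562 -0.3414  0.2715] x [-1.1e-03  5.0e-04 -1.0e+00] zdeg -15.13 w 0.0123 F [ 0.12  0.09 -0.14] M [-0.04 -0.04 -0.01] t 9.9 qd 0.004
dist [ 0.0002  0.0002 -0.0315] rot deg [-0.03 -0.07 -0.01]
dp [0.066, 0.001, 0.0] ang [-0.0001, -0.0002, -0.0]
dp [0.066, 0.001, 0.0] ang [-0.0001, -0.0002, -0.0]
dp [0.066, 0.001, 0.0] ang [-0.0001, -0.0002, -0.0]
dp [0.066, 0.001, 0.0] ang [-0.0001, -0.0002, -0.0]
```

Call:
arm_command:
  series:
    - {"dp": [0.035, 0, 0], "angular": [0, 0, 0], "gripper": 8}
    - {"dp": [0.045, 0, 0], "angular": [0, 0, 0], "gripper": 8}
    - {"dp": [0.045, 0, 0], "angular": [0, 0, 0], "gripper": 8}
    - {"dp": [0.045, 0, 0], "angular": [0, 0, 0], "gripper": 8}
    - {"dp": [0.045, 0, 0], "angular": [0, 0, 0], "gripper": 8}
    - {"dp": [0.045, 0, 0], "angular": [0, 0, 0], "gripper": 8}
    - {"dp": [0, 0, 0], "angular": [0, 0, 0], "gripper": 8}
    - {"dp": [0, 0, 0], "angular": [0, 0, 0], "gripper": 8}

```text
clock: 10.9
position: [0.5561, -0.3414, 0.238]
ee_rot: [0.7, 0.093, 0.701, -0.093]
contact_force: [0.5, 0.1, -0.6]
width: 0.0119
```

```bash
python3 -c "
from h import *
st([.5564,-.3412,.21],-15.1,4)"
```

```text
pos [ 0.5561 -0.3414  0.238 ] x [-1.3e-03  5.0e-04 -1.0e+00] zdeg -15.13 w 0.0119 F [ 0.52  0.13 -0.6 ] M [-0.01  0.01 -0.01] t 10.9 qd 0.005
dist [ 0.0003  0.0002 -0.028 ] rot deg [-0.03 -0.08 -0.01]
dp [0.058, 0.001, 0.001] ang [-0.0001, -0.0002, -0.0]
dp [0.058, 0.001, 0.0] ang [-0.0001, -0.0002, -0.0]
dp [0.058, 0.001, 0.0] ang [-0.0001, -0.0002, -0.0]
dp [0.058, 0.001, 0.0] ang [-0.0001, -0.0002, -0.0]
```

Call:
arm_command:
  series:
    - {"dp": [0.035, 0, 0], "angular": [0, 0, 0], "gripper": 8}
    - {"dp": [0.045, 0, 0], "angular": [0, 0, 0], "gripper": 8}
    - {"dp": [0.045, 0, 0], "angular": [0, 0, 0], "gripper": 8}
    - {"dp": [0.045, 0, 0], "angular": [0, 0, 0], "gripper": 8}
    - {"dp": [0.045, 0, 0], "angular": [0, 0, 0], "gripper": 8}
    - {"dp": [0.02, 0, 0], "angular": [0, 0, 0], "gripper": 8}
    - {"dp": [0, 0, 0], "angular": [0, 0, 0], "gripper": 8}
    - {"dp": [0, 0, 0], "angular": [0, 0, 0], "gripper": 8}

```text
clock: 11.9
position: [0.5562, -0.3415, 0.2079]
ee_rot: [0.701, 0.093, 0.701, -0.093]
contact_force: [0.7, 0.4, -1.3]
width: 0.0121
```

Call:
arm_command:
  series:
    - {"dp": [0.03, 0, 0], "angular": [0, 0, 0], "gripper": 8}
    - {"dp": [0.04, 0, 0], "angular": [0, 0, 0], "gripper": 8}
    - {"dp": [0.04, 0, 0], "angular": [0, 0, 0], "gripper": 8}
    - {"dp": [0.04, 0, 0], "angular": [0, 0, 0], "gripper": 8}
    - {"dp": [0.04, 0, 0], "angular": [0, 0, 0], "gripper": 8}
    - {"dp": [0.04, 0, 0], "angular": [0, 0, 0], "gripper": 8}
    - {"dp": [0.03, 0, 0], "angular": [0, 0, 0], "gripper": 8}
    - {"dp": [0.03, 0, 0], "angular": [0, 0, 0], "gripper": 8}

```text
clock: 12.9
position: [0.5566, -0.3418, 0.2012]
ee_rot: [0.707, 0.089, 0.695, -0.097]
contact_force: [-2.7, 1.3, 12.8]
width: 0.0119
```

```bash
python3 -c "
from h import *
st()"
```

```text
pos [ 0.5566 -0.3418  0.2012] x [ 0.0161 -0.0142 -0.9998] zdeg -15.1 w 0.0119 F [-2.69  1.33 12.84] M [ 0.6   0.7  -0.05] t 12.9 qd 0.032
```

Call:
arm_command:
  series:
    - {"dp": [0.05, 0, 0], "angular": [0, 0, 0], "gripper": 8}
    - {"dp": [0.07, 0, 0], "angular": [0, 0, 0], "gripper": 8}
    - {"dp": [0.08, 0, 0], "angular": [0, 0, 0], "gripper": 8}
    - {"dp": [0.08, 0, 0], "angular": [0, 0, 0], "gripper": 8}
    - {"dp": [0.08, 0, 0], "angular": [0, 0, 0], "gripper": 8}
    - {"dp": [0.08, 0, 0], "angular": [0, 0, 0], "gripper": 8}
    - {"dp": [0.08, 0, 0], "angular": [0, 0, 0], "gripper": 8}
    - {"dp": [0.08, 0, 0], "angular": [0, 0, 0], "gripper": 8}

```text
clock: 13.9
position: [0.5569, -0.3423, 0.2009]
ee_rot: [0.722, 0.079, 0.679, -0.106]
contact_force: [-12.9, 8.3, 38.5]
width: 0.0118
```

```bash
python3 -c "
from h import *
st([.5564,-.3412,.2],-15.1,4)"
```

```text
pos [ 0.5569 -0.3423  0.2009] x [ 0.0543 -0.0461 -0.9975] zdeg -14.99 w 0.0118 F [-12.87   8.31  38.51] M [1.6  2.06 0.  ] t 13.9 qd 0.069
dist [-0.0005  0.0011 -0.0009] rot deg [0.05 3.69 1.75]
dp [0.002, 0.002, -0.002] ang [0.0001, 0.0103, 0.0048]
dp [0.002, 0.002, -0.002] ang [0.0001, 0.0103, 0.0048]
dp [0.002, 0.002, -0.002] ang [0.0001, 0.0103, 0.0048]
dp [0.002, 0.002, -0.002] ang [0.0001, 0.0103, 0.0048]
```

Call:
arm_command:
  series:
    - {"dp": [0, 0, 0], "angular": [0, 0.012, 0.006], "gripper": 8}
    - {"dp": [0, 0, 0], "angular": [0, 0.012, 0.006], "gripper": 8}
    - {"dp": [0.01, 0, 0], "angular": [0, 0.01, 0.005], "gripper": 8}
    - {"dp": [0.01, 0, 0], "angular": [0, 0.006, 0.003], "gripper": 8}
    - {"dp": [0.01, 0, 0], "angular": [0, 0, 0], "gripper": 8}
    - {"dp": [0, 0, 0], "angular": [0, 0, 0], "gripper": 40}
    - {"dp": [0, 0, 0], "angular": [0, 0, 0], "gripper": 40}
    - {"dp": [0, 0, 0], "angular": [0, 0, 0], "gripper": 40}

```text
clock: 14.9
position: [0.5569, -0.3422, 0.1996]
ee_rot: [0.701, 0.093, 0.701, -0.092]
contact_force: [0.0, -1.1, 0.3]
width: 0.0399
```

Call:
arm_command:
  series:
    - {"dp": [-0.05, 0, 0], "angular": [0, 0, 0], "gripper": 40}
    - {"dp": [-0.15, 0, 0], "angular": [0, 0, 0], "gripper": 40}
    - {"dp": [-0.25, 0, 0], "angular": [0, 0, 0], "gripper": 40}
    - {"dp": [-0.3, 0, 0], "angular": [0, 0, 0], "gripper": 40}
    - {"dp": [-0.25, 0, 0], "angular": [0, 0, 0], "gripper": 60}
    - {"dp": [-0.1, 0, 0], "angular": [0, 0, 0], "gripper": 85}
    - {"dp": [0, 0, 0], "angular": [0, 0, 0], "gripper": 85}
    - {"dp": [0, 0, 0], "angular": [0, 0, 0], "gripper": 85}

```text
clock: 15.9
position: [0.5561, -0.3419, 0.3342]
ee_rot: [0.7, 0.094, 0.702, -0.091]
contact_force: [-1.0, 0.3, -0.3]
width: 0.0853
```

Run:
```python
from h import *
wcard(z=.1975,c0=(.5564,-.3412),save="pics/w5.png")
s,T=tool();w=get_image("wrist");M=T@w["mount"];P=cloud(w,M)
# bracket vs printer top heights
c=np.array([.5564,-.3412]);a=np.radians(-15.1);R=np.array([np.cos(a),np.sin(a)]);Y=np.array([-R[1],R[0]])
q=P[...,:2]-c;X=q@R;YY=q@Y;Z=P[...,2]
near=(abs(Z-.2)<.03)
for lo,hi in((-.058,-.048),(-.045,-.03),(.03,.045),(.048,.058)):
    m=near&(abs(X)<.011)&(YY>lo)&(YY<hi);print("brk",lo,np.nanmedian(Z[m]).round(4),m.sum())
m=near&(X>.018)&(X<.03)&(abs(YY)<.06);print("printer",np.nanmedian(Z[m]))
m=near&(X<-.018)&(X>-.028)&(abs(YY)<.06);print("printer-",np.nanmedian(Z[m]))
st()
```

```text
brk [ 0.5789 -0.346 ] [0.1415 0.1029] 74.88 0.1944
con [ 0.5568 -0.3419] [0.0501 0.013 ] 75.01 0.2131
pos [ 0.556  -0.3419  0.3341] tool z deg -15.04 qd 0.005 15.95
brk -0.058 0.1966 199
brk -0.045 0.1967 265
brk 0.03 0.1967 406
brk 0.048 0.1968 263
printer 0.19419813556892712
printer- 0.19411944544309967
pos [ 0.5561 -0.3419  0.3341] x [-0.0026  0.0041 -1.    ] zdeg -15.04 w 0.0852 F [-0.29  1.33  0.54] M [ 0.07 -0.08 -0.01] t 16.05 qd 0.004
```

View pics/w5.png

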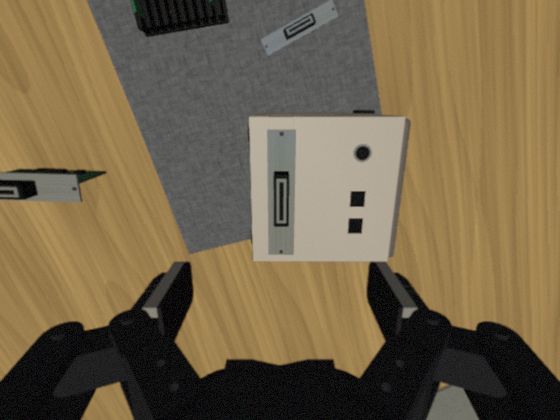

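The wrist view shows the bracket lying on the printer's back at (281,190). Depth puts it 2.5 mm above the back at all four spots, so the card is home and flat. Next is the nearest tin.

Run:
```python
from h import *
st([.459,.141,.22],0,12)
```

```text
pos [ 0.5561 -0.3419  0.3341] x [-0.0026  0.0041 -1.    ] zdeg -15.04 w 0.0852 F [-0.29  1.33  0.54] M [ 0.07 -0.08 -0.01] t 16.05 qd 0.004
dist [-0.0971  0.4829 -0.1141] rot deg [-15.04  -0.18  -0.21]
dp [0.081, 0.306, -0.152] ang [-0.0139, -0.0002, -0.0002]
dp [0.081, 0.309, -0.145] ang [-0.0139, -0.0002, -0.0002]
dp [0.081, 0.313, -0.138] ang [-0.0139, -0.0002, -0.0002]
dp [0.08, 0.315, -0.132] ang [-0.0139, -0.0002, -0.0002]
dp [0.08, 0.318, -0.125] ang [-0.0139, -0.0002, -0.0002]
dp [0.08, 0.321, -0.118] ang [-0.0139, -0.0002, -0.0002]
dp [0.08, 0.324, -0.111] ang [-0.0139, -0.0002, -0.0002]
dp [0.08, 0.326, -0.104] ang [-0.0139, -0.0002, -0.0002]
dp [0.08, 0.328, -0.096] ang [-0.0139, -0.0002, -0.0002]
dp [0.08, 0.33, -0.089] ang [-0.0139, -0.0002, -0.0002]
dp [0.079, 0.332, -0.082] ang [-0.0139, -0.0002, -0.0002]
dp [0.079, 0.334, -0.075] ang [-0.0139, -0.0002, -0.0002]
```

Call:
arm_command:
  series:
    - {"dp": [0.0, 0.25, -0.15], "angular": [-0.014, 0, 0], "gripper": 85}
    - {"dp": [0.05, 0.31, -0.145], "angular": [-0.014, 0, 0], "gripper": 85}
    - {"dp": [0.08, 0.31, -0.14], "angular": [-0.014, 0, 0], "gripper": 85}
    - {"dp": [0.08, 0.315, -0.13], "angular": [-0.014, 0, 0], "gripper": 85}
    - {"dp": [0.08, 0.32, -0.125], "angular": [-0.014, 0, 0], "gripper": 85}
    - {"dp": [0.08, 0.32, -0.12], "angular": [-0.014, 0, 0], "gripper": 85}
    - {"dp": [0.08, 0.325, -0.11], "angular": [-0.014, 0, 0], "gripper": 85}
    - {"dp": [0.08, 0.325, -0.1], "angular": [-0.014, 0, 0], "gripper": 85}

```text
clock: 17.05
position: [0.4857, -0.0196, 0.2638]
ee_rot: [0.702, 0.034, 0.71, -0.028]
contact_force: [0.4, 0.6, 0.8]
width: 0.0853
```

Call:
arm_command:
  series:
    - {"dp": [0.08, 0.33, -0.1], "angular": [-0.014, 0, 0], "gripper": 85}
    - {"dp": [0.08, 0.33, -0.09], "angular": [-0.014, 0, 0], "gripper": 85}
    - {"dp": [0.08, 0.33, -0.08], "angular": [-0.014, 0, 0], "gripper": 85}
    - {"dp": [0.08, 0.25, -0.07], "angular": [-0.01, 0, 0], "gripper": 85}
    - {"dp": [0.05, 0.1, 0], "angular": [0, 0, 0], "gripper": 85}
    - {"dp": [0, 0, 0], "angular": [0, 0, 0], "gripper": 85}
    - {"dp": [0, 0, 0], "angular": [0, 0, 0], "gripper": 85}
    - {"dp": [0, 0, 0], "angular": [0, 0, 0], "gripper": 85}

```text
clock: 18.05
position: [0.449, 0.1485, 0.2165]
ee_rot: [0.701, 0.003, 0.713, 0.002]
contact_force: [-0.2, -0.6, -0.5]
width: 0.0851
```

```bash
cat >> h.py <<'E'
def wtin(c0,r=.06):
    s,T=tool();w=get_image("wrist");M=T@w["mount"];P=cloud(w,M);Z=P[...,2]
    m=((abs(Z-.052)<.009)&(np.hypot(P[...,0]-c0[0],P[...,1]-c0[1])<r)).astype(np.uint8)
    cs=cv2.findContours(m,0,2)[0]
    if not cs: print("no tin");return
    c=max(cs,key=cv2.contourArea)
    pts=np.array([onplane(w,*p[0],.052,M)[:2] for p in c]).astype(np.float32)
    print("tin",cv2.minEnclosingCircle(pts),cv2.minAreaRect(pts),np.median(Z[m>0]))
E
python3 - <<'E'
from h import *
wtin((.459,.141))
st([.459,.141,.12],0,4)
E
```

```text
tin ((0.4580930769443512, 0.14289623498916626), 0.030583485960960388) ((0.45833995938301086, 0.14295005798339844), (0.05868043377995491, 0.06061657890677452), 24.841421127319336) 0.050539521106352736
pos [0.4491 0.1485 0.2166] x [-0.016   0.0068 -0.9998] zdeg -0.05 w 0.0852 F [ 0.03 -0.37 -0.6 ] M [0.02 0.03 0.02] t 18.1 qd 0.005
dist [ 0.0099 -0.0075 -0.0966] rot deg [-0.05 -0.92 -0.39]
dp [0.201, -0.017, 0.024] ang [-0.0001, -0.0025, -0.0011]
dp [0.201, -0.017, 0.023] ang [-0.0001, -0.0025, -0.0011]
dp [0.201, -0.016, 0.022] ang [-0.0001, -0.0025, -0.0011]
dp [0.201, -0.016, 0.021] ang [-0.0001, -0.0025, -0.0011]
```

Call:
arm_command:
  series:
    - {"dp": [0.05, -0.022, 0.04], "angular": [0, -0.006, -0.002], "gripper": 85}
    - {"dp": [0.15, -0.015, 0.03], "angular": [0, -0.004, -0.002], "gripper": 85}
    - {"dp": [0.25, 0, 0], "angular": [0, 0, 0], "gripper": 85}
    - {"dp": [0.25, 0, 0], "angular": [0, 0, 0], "gripper": 85}
    - {"dp": [0.2, 0, 0], "angular": [0, 0, 0], "gripper": 85}
    - {"dp": [0.1, 0, 0], "angular": [0, 0, 0], "gripper": 85}
    - {"dp": [0, 0, 0], "angular": [0, 0, 0], "gripper": 85}
    - {"dp": [0, 0, 0], "angular": [0, 0, 0], "gripper": 85}

```text
clock: 19.1
position: [0.4623, 0.1405, 0.0939]
ee_rot: [0.71, 0.002, 0.704, -0.002]
contact_force: [0.4, 0.1, 0.0]
width: 0.085
```

Run:
```python
from h import *
wtin((.459,.142))
st([.4583,.1429,.007],0,6)
```

```text
tin ((0.4582696557044983, 0.14334315061569214), 0.030860591679811478) ((0.4587400555610657, 0.1433524787425995), (0.061022959649562836, 0.058653123676776886), 80.17469024658203) 0.05050232490872916
pos [0.4623 0.1406 0.094 ] x [ 8.8e-03 -7.0e-04 -1.0e+00] zdeg -0.31 w 0.0852 F [ 0.29 -0.47  0.94] M [ 0.04 -0.02  0.01] t 19.15 qd 0.005
dist [-0.004   0.0023 -0.087 ] rot deg [-0.31  0.5   0.04]
dp [0.121, 0.003, -0.007] ang [-0.0006, 0.0009, 0.0001]
dp [0.121, 0.003, -0.007] ang [-0.0006, 0.0009, 0.0001]
dp [0.121, 0.003, -0.006] ang [-0.0006, 0.0009, 0.0001]
dp [0.121, 0.003, -0.006] ang [-0.0006, 0.0009, 0.0001]
dp [0.121, 0.003, -0.006] ang [-0.0006, 0.0009, 0.0001]
dp [0.121, 0.003, -0.006] ang [-0.0006, 0.0009, 0.0001]
```

Call:
arm_command:
  series:
    - {"dp": [0.06, 0.01, -0.02], "angular": [-0.002, 0.003, 0], "gripper": 85}
    - {"dp": [0.12, 0.008, -0.012], "angular": [-0.001, 0.002, 0], "gripper": 85}
    - {"dp": [0.14, 0, 0], "angular": [0, 0, 0], "gripper": 85}
    - {"dp": [0.14, 0, 0], "angular": [0, 0, 0], "gripper": 85}
    - {"dp": [0.12, 0, 0], "angular": [0, 0, 0], "gripper": 85}
    - {"dp": [0.08, 0, 0], "angular": [0, 0, 0], "gripper": 85}
    - {"dp": [0.02, 0, 0], "angular": [0, 0, 0], "gripper": 85}
    - {"dp": [0, 0, 0], "angular": [0, 0, 0], "gripper": 85}

```text
clock: 20.15
position: [0.4587, 0.1435, 0.0082]
ee_rot: [0.708, -0.0, 0.706, 0.0]
contact_force: [0.0, -0.8, -0.6]
width: 0.0851
```

Call:
arm_command:
  series:
    - {"dp": [0, 0, 0], "angular": [0, 0, 0], "gripper": 70}
    - {"dp": [0, 0, 0], "angular": [0, 0, 0], "gripper": 50}
    - {"dp": [0, 0, 0], "angular": [0, 0, 0], "gripper": 50}
    - {"dp": [0, 0, 0], "angular": [0, 0, 0], "gripper": 50}
    - {"dp": [0, 0, 0], "angular": [0, 0, 0], "gripper": 50}
    - {"dp": [0, 0, 0], "angular": [0, 0, 0], "gripper": 50}
    - {"dp": [0, 0, 0], "angular": [0, 0, 0], "gripper": 50}
    - {"dp": [0, 0, 0], "angular": [0, 0, 0], "gripper": 50}
  grip_force: 50

```text
clock: 21.15
position: [0.4593, 0.1436, 0.0093]
ee_rot: [0.709, -0.0, 0.706, 0.0]
contact_force: [-1.0, 0.2, -0.9]
width: 0.0589
```

Run:
```python
from h import *
st()
```

```text
pos [0.4593 0.1436 0.0093] x [ 4.3e-03  2.0e-04 -1.0e+00] zdeg 0.04 w 0.0589 F [-0.95  0.2  -0.91] M [ 0.    0.03 -0.  ] t 21.15 qd 0.002
```

Call:
arm_command:
  series:
    - {"dp": [-0.06, 0, 0], "angular": [0, 0, 0], "gripper": 50}
    - {"dp": [-0.12, 0, 0], "angular": [0, 0, 0], "gripper": 50}
    - {"dp": [-0.12, 0, 0], "angular": [0, 0, 0], "gripper": 50}
    - {"dp": [-0.08, 0, 0], "angular": [0, 0, 0], "gripper": 50}
    - {"dp": [0, 0, 0], "angular": [0, 0, 0], "gripper": 50}
    - {"dp": [0, 0, 0], "angular": [0, 0, 0], "gripper": 50}
    - {"dp": [0, 0, 0], "angular": [0, 0, 0], "gripper": 50}
    - {"dp": [0, 0, 0], "angular": [0, 0, 0], "gripper": 50}

```text
clock: 22.15
position: [0.4583, 0.1435, 0.0565]
ee_rot: [0.708, -0.0, 0.706, 0.0]
contact_force: [-0.1, 0.1, -1.5]
width: 0.059
```

```bash
cat >> h.py <<'E'
def weigh():
    F=[];E=[]
    for _ in range(8):
        s=get_state();F.append(s["contact_force"]);E.append(s["effort"]);get_image("wrist")
    print("F",np.mean(F,0).round(2),np.std(F,0).round(2),"effort",np.mean(E,0).round(2))
E
python3 - <<'E'
from h import *
weigh();st()
E
```

```text
F [-0.01 -0.17 -1.49] [0.4  0.51 0.59] effort [ 0.000e+00 -3.712e+01 -1.798e+01 -1.000e-02 -2.000e-02 -0.000e+00]
pos [0.4586 0.1436 0.0569] x [ 3.5e-03  1.0e-04 -1.0e+00] zdeg 0.04 w 0.059 F [ 0.2  -0.35 -1.29] M [0.06 0.06 0.02] t 22.55 qd 0.002
```

Call:
arm_command:
  series:
    - {"dp": [0.06, 0, 0], "angular": [0, 0, 0], "gripper": 50}
    - {"dp": [0.12, 0, 0], "angular": [0, 0, 0], "gripper": 50}
    - {"dp": [0.12, 0, 0], "angular": [0, 0, 0], "gripper": 50}
    - {"dp": [0.07, 0, 0], "angular": [0, 0, 0], "gripper": 50}
    - {"dp": [0.02, 0, 0], "angular": [0, 0, 0], "gripper": 50}
    - {"dp": [0.005, 0, 0], "angular": [0, 0, 0], "gripper": 50}
    - {"dp": [0, 0, 0], "angular": [0, 0, 0], "gripper": 50}
    - {"dp": [0, 0, 0], "angular": [0, 0, 0], "gripper": 50}

```text
clock: 23.55
position: [0.4595, 0.1437, 0.0094]
ee_rot: [0.709, -0.0, 0.705, 0.0]
contact_force: [0.0, -0.2, -1.8]
width: 0.0589
```

Run:
```python
from h import *
st([.6195,.1345,.15],0,6)
```

```text
pos [0.4595 0.1437 0.0094] x [ 5.e-03  2.e-04 -1.e+00] zdeg 0.05 w 0.0589 F [ 0.04 -0.25 -1.8 ] M [-0.01  0.02  0.01] t 23.55 qd 0.001
dist [ 0.16   -0.0092  0.1406] rot deg [ 0.05  0.28 -0.01]
dp [-0.194, -0.013, 0.223] ang [0.0001, 0.0005, -0.0]
dp [-0.194, -0.013, 0.223] ang [0.0001, 0.0005, -0.0]
dp [-0.194, -0.013, 0.223] ang [0.0001, 0.0005, -0.0]
dp [-0.195, -0.013, 0.223] ang [0.0001, 0.0005, -0.0]
dp [-0.195, -0.013, 0.223] ang [0.0001, 0.0005, -0.0]
dp [-0.195, -0.013, 0.222] ang [0.0001, 0.0005, -0.0]
```

Call:
arm_command:
  series:
    - {"dp": [0.004, 0, 0], "angular": [0, 0, 0], "gripper": 50}
    - {"dp": [0, 0, 0], "angular": [0, 0, 0], "gripper": 85}
    - {"dp": [0, 0, 0], "angular": [0, 0, 0], "gripper": 85}
    - {"dp": [0, 0, 0], "angular": [0, 0, 0], "gripper": 85}
    - {"dp": [-0.2, 0, 0], "angular": [0, 0, 0], "gripper": 85}
    - {"dp": [-0.3, 0, 0], "angular": [0, 0, 0], "gripper": 85}
    - {"dp": [-0.3, 0, 0.1], "angular": [0, 0, 0], "gripper": 85}
    - {"dp": [-0.2, -0.01, 0.25], "angular": [0, 0, 0], "gripper": 85}

```text
clock: 24.55
position: [0.4978, 0.1423, 0.1302]
ee_rot: [0.706, -0.001, 0.708, 0.0]
contact_force: [0.9, -0.0, -1.1]
width: 0.0851
```

Call:
arm_command:
  series:
    - {"dp": [0, -0.02, 0.3], "angular": [0, 0, 0], "gripper": 85}
    - {"dp": [0, -0.02, 0.3], "angular": [0, 0, 0], "gripper": 85}
    - {"dp": [0, -0.02, 0.25], "angular": [0, 0, 0], "gripper": 85}
    - {"dp": [0, 0, 0.15], "angular": [0, 0, 0], "gripper": 85}
    - {"dp": [0, 0, 0], "angular": [0, 0, 0], "gripper": 85}
    - {"dp": [0, 0, 0], "angular": [0, 0, 0], "gripper": 85}
    - {"dp": [0, 0, 0], "angular": [0, 0, 0], "gripper": 85}
    - {"dp": [0, 0, 0], "angular": [0, 0, 0], "gripper": 85}

```text
clock: 25.55
position: [0.6216, 0.1352, 0.1327]
ee_rot: [0.708, -0.001, 0.707, 0.001]
contact_force: [-0.3, 0.1, 0.1]
width: 0.0848
```

Run:
```python
from h import *
wtin((.6195,.1345))
wtin((.459,.143))
st([.6195,.1345,.08],0,6)
```

```text
tin ((0.6201692819595337, 0.13514064252376556), 0.030669154599308968) ((0.6200394034385681, 0.13538531959056854), (0.05809304490685463, 0.06034696474671364), 0.05294843390583992) 0.050492104824498785
tin ((0.46327197551727295, 0.14298269152641296), 0.032177962362766266) ((0.4631817042827606, 0.1433028131723404), (0.0640057697892189, 0.058305684477090836), 26.54408073425293) 0.050407172503270814
pos [0.6219 0.1352 0.1327] x [ 1.6e-03 -1.0e-04 -1.0e+00] zdeg 0.09 w 0.0853 F [0.09 0.16 0.2 ] M [-0.01 -0.06 -0.01] t 25.65 qd 0.006
dist [-0.0024 -0.0007 -0.0527] rot deg [0.09 0.09 0.01]
dp [0.073, -0.001, -0.003] ang [0.0002, 0.0002, 0.0]
dp [0.073, -0.001, -0.003] ang [0.0002, 0.0002, 0.0]
dp [0.073, -0.001, -0.003] ang [0.0002, 0.0002, 0.0]
dp [0.073, -0.001, -0.003] ang [0.0002, 0.0002, 0.0]
dp [0.073, -0.001, -0.003] ang [0.0002, 0.0002, 0.0]
dp [0.073, -0.001, -0.003] ang [0.0002, 0.0002, 0.0]
```

Call:
arm_command:
  series:
    - {"dp": [0.1, 0, -0.01], "angular": [0, 0, 0], "gripper": 85}
    - {"dp": [0.18, 0, -0.008], "angular": [0, 0, 0], "gripper": 85}
    - {"dp": [0.2, 0, 0], "angular": [0, 0, 0], "gripper": 85}
    - {"dp": [0.2, 0, 0], "angular": [0, 0, 0], "gripper": 85}
    - {"dp": [0.18, 0, 0], "angular": [0, 0, 0], "gripper": 85}
    - {"dp": [0.1, 0, 0], "angular": [0, 0, 0], "gripper": 85}
    - {"dp": [0.03, 0, 0], "angular": [0, 0, 0], "gripper": 85}
    - {"dp": [0, 0, 0], "angular": [0, 0, 0], "gripper": 85}

```text
clock: 26.65
position: [0.6179, 0.1352, 0.0076]
ee_rot: [0.707, -0.001, 0.707, 0.001]
contact_force: [-0.1, -0.6, 0.4]
width: 0.0846
```

```bash
python3 -c "
from h import *
st()"
```

```text
pos [0.6179 0.1352 0.0076] x [-0.e+00 -3.e-04 -1.e+00] zdeg 0.11 w 0.0846 F [-0.12 -0.64  0.42] M [-0.04 -0.   -0.  ] t 26.65 qd 0.004
```

Call:
arm_command:
  series:
    - {"dp": [0, 0, 0], "angular": [0, 0, 0], "gripper": 70}
    - {"dp": [0, 0, 0], "angular": [0, 0, 0], "gripper": 50}
    - {"dp": [0, 0, 0], "angular": [0, 0, 0], "gripper": 50}
    - {"dp": [0, 0, 0], "angular": [0, 0, 0], "gripper": 50}
    - {"dp": [0, 0, 0], "angular": [0, 0, 0], "gripper": 50}
    - {"dp": [0, 0, 0], "angular": [0, 0, 0], "gripper": 50}
    - {"dp": [0, 0, 0], "angular": [0, 0, 0], "gripper": 50}
    - {"dp": [0, 0, 0], "angular": [0, 0, 0], "gripper": 50}
  grip_force: 60

```text
clock: 27.65
position: [0.6192, 0.1354, 0.0093]
ee_rot: [0.708, -0.001, 0.706, 0.001]
contact_force: [-0.3, 0.2, -2.5]
width: 0.0592
```

Call:
arm_command:
  series:
    - {"dp": [-0.06, 0, 0], "angular": [0, 0, 0], "gripper": 50}
    - {"dp": [-0.12, 0, 0], "angular": [0, 0, 0], "gripper": 50}
    - {"dp": [-0.12, 0, 0], "angular": [0, 0, 0], "gripper": 50}
    - {"dp": [-0.08, 0, 0], "angular": [0, 0, 0], "gripper": 50}
    - {"dp": [0, 0, 0], "angular": [0, 0, 0], "gripper": 50}
    - {"dp": [0, 0, 0], "angular": [0, 0, 0], "gripper": 50}
    - {"dp": [0, 0, 0], "angular": [0, 0, 0], "gripper": 50}
    - {"dp": [0, 0, 0], "angular": [0, 0, 0], "gripper": 50}

```text
clock: 28.65
position: [0.6169, 0.1352, 0.0565]
ee_rot: [0.707, -0.001, 0.707, 0.001]
contact_force: [0.4, -0.4, -5.7]
width: 0.059
```

Run:
```python
from h import *
weigh();st()
```

```text
F [-0.18  0.29 -5.57] [0.39 0.54 0.45] effort [ 0.000e+00 -5.354e+01 -2.211e+01 -2.000e-02  1.000e-02  0.000e+00]
pos [0.6172 0.1352 0.057 ] x [-1.e-04 -2.e-04 -1.e+00] zdeg 0.11 w 0.0588 F [ 0.05 -0.29 -6.15] M [ 0.07 -0.04  0.01] t 29.05 qd 0.001
```

This tin weighs about 5.6 N (~570 g), against ~1.5 N for the first. With a 600 g maximum and a 250 g lead it must be the heaviest, but the task asks to compare all three. There is time, so I'll put it down and weigh the third.

Call:
arm_command:
  series:
    - {"dp": [0.06, 0, 0], "angular": [0, 0, 0], "gripper": 50}
    - {"dp": [0.12, 0, 0], "angular": [0, 0, 0], "gripper": 50}
    - {"dp": [0.12, 0, 0], "angular": [0, 0, 0], "gripper": 50}
    - {"dp": [0.07, 0, 0], "angular": [0, 0, 0], "gripper": 50}
    - {"dp": [0.02, 0, 0], "angular": [0, 0, 0], "gripper": 50}
    - {"dp": [0.008, 0, 0], "angular": [0, 0, 0], "gripper": 50}
    - {"dp": [0, 0, 0], "angular": [0, 0, 0], "gripper": 50}
    - {"dp": [0, 0, 0], "angular": [0, 0, 0], "gripper": 50}

```text
clock: 30.05
position: [0.6169, 0.1353, 0.0091]
ee_rot: [0.707, -0.001, 0.707, 0.001]
contact_force: [-1.0, -0.6, -0.6]
width: 0.059
```

```bash
python3 -c "
from h import *
st([.4735,.343,.13],0,6)"
```

```text
pos [0.6169 0.1353 0.0091] x [-8.e-04 -1.e-04 -1.e+00] zdeg 0.12 w 0.059 F [-1.   -0.6  -0.64] M [0.04 0.31 0.05] t 30.05 qd 0.001
dist [-0.1434  0.2077  0.1209] rot deg [ 0.12 -0.04  0.01]
dp [-0.168, 0.289, -0.199] ang [0.0002, -0.0001, 0.0]
dp [-0.168, 0.289, -0.199] ang [0.0002, -0.0001, 0.0]
dp [-0.168, 0.289, -0.199] ang [0.0002, -0.0001, 0.0]
dp [-0.168, 0.289, -0.199] ang [0.0002, -0.0001, 0.0]
dp [-0.168, 0.289, -0.199] ang [0.0002, -0.0001, 0.0]
dp [-0.168, 0.289, -0.199] ang [0.0002, -0.0001, 0.0]
```

Call:
arm_command:
  series:
    - {"dp": [0, 0, 0], "angular": [0, 0, 0], "gripper": 85}
    - {"dp": [0, 0, 0], "angular": [0, 0, 0], "gripper": 85}
    - {"dp": [0, 0, 0], "angular": [0, 0, 0], "gripper": 85}
    - {"dp": [-0.2, 0, 0], "angular": [0, 0, 0], "gripper": 85}
    - {"dp": [-0.3, 0, 0], "angular": [0, 0, 0], "gripper": 85}
    - {"dp": [-0.3, 0.1, -0.08], "angular": [0, 0, 0], "gripper": 85}
    - {"dp": [-0.15, 0.3, -0.2], "angular": [0, 0, 0], "gripper": 85}
    - {"dp": [0, 0.35, -0.25], "angular": [0, 0, 0], "gripper": 85}

```text
clock: 31.05
position: [0.558, 0.225, 0.1275]
ee_rot: [0.71, 0.002, 0.704, -0.001]
contact_force: [0.6, 1.1, 0.4]
width: 0.0848
```

Call:
arm_command:
  series:
    - {"dp": [0, 0.35, -0.25], "angular": [0, 0, 0], "gripper": 85}
    - {"dp": [0, 0.35, -0.25], "angular": [0, 0, 0], "gripper": 85}
    - {"dp": [0, 0.22, -0.14], "angular": [0, 0, 0], "gripper": 85}
    - {"dp": [0, 0.05, -0.03], "angular": [0, 0, 0], "gripper": 85}
    - {"dp": [0, 0, 0], "angular": [0, 0, 0], "gripper": 85}
    - {"dp": [0, 0, 0], "angular": [0, 0, 0], "gripper": 85}
    - {"dp": [0, 0, 0], "angular": [0, 0, 0], "gripper": 85}
    - {"dp": [0, 0, 0], "angular": [0, 0, 0], "gripper": 85}

```text
clock: 32.05
position: [0.4771, 0.3451, 0.1289]
ee_rot: [0.712, 0.002, 0.702, -0.0]
contact_force: [-0.1, 2.2, -0.2]
width: 0.0849
```

Run:
```python
from h import *
wtin((.4735,.343))
st([.4735,.343,.09],0,4)
```

```text
tin ((0.47363972663879395, 0.3452296853065491), 0.030726471915841103) ((0.4734708070755005, 0.3449072241783142), (0.060383111238479614, 0.05848820507526398), 89.59396362304688) 0.050513192772805804
pos [0.4771 0.3451 0.1289] x [ 0.0142  0.0027 -0.9999] zdeg -0.22 w 0.0851 F [-0.39 -0.45 -0.25] M [0.   0.04 0.04] t 32.1 qd 0.007
dist [-0.0036 -0.0021 -0.0389] rot deg [-0.22  0.81 -0.15]
dp [0.081, -0.005, -0.009] ang [-0.0006, 0.0023, -0.0004]
dp [0.081, -0.005, -0.008] ang [-0.0006, 0.0023, -0.0004]
dp [0.081, -0.005, -0.008] ang [-0.0006, 0.0023, -0.0004]
dp [0.081, -0.004, -0.008] ang [-0.0006, 0.0023, -0.0004]
```

Call:
arm_command:
  series:
    - {"dp": [0.02, 0, -0.02], "angular": [-0.001, 0.006, 0], "gripper": 85}
    - {"dp": [0.12, 0, -0.012], "angular": [-0.001, 0.003, 0], "gripper": 85}
    - {"dp": [0.2, 0, 0], "angular": [0, 0, 0], "gripper": 85}
    - {"dp": [0.22, 0, 0], "angular": [0, 0, 0], "gripper": 85}
    - {"dp": [0.22, 0, 0], "angular": [0, 0, 0], "gripper": 85}
    - {"dp": [0.13, 0, 0], "angular": [0, 0, 0], "gripper": 85}
    - {"dp": [0.05, 0, 0], "angular": [0, 0, 0], "gripper": 85}
    - {"dp": [0, 0, 0], "angular": [0, 0, 0], "gripper": 85}

```text
clock: 33.1
position: [0.4711, 0.344, 0.0051]
ee_rot: [0.705, 0.001, 0.709, -0.0]
contact_force: [1.0, -0.4, -0.6]
width: 0.0848
```

```bash
python3 -c "
from h import *
st()"
```

```text
pos [0.4711 0.344  0.0051] x [-5.8e-03  5.0e-04 -1.0e+00] zdeg -0.06 w 0.0848 F [ 1.01 -0.44 -0.64] M [-0.01 -0.03  0.02] t 33.1 qd 0.005
```

Call:
arm_command:
  series:
    - {"dp": [-0.03, 0, 0.015], "angular": [0, -0.003, 0], "gripper": 85}
    - {"dp": [0, 0, 0], "angular": [0, 0, 0], "gripper": 50}
    - {"dp": [0, 0, 0], "angular": [0, 0, 0], "gripper": 50}
    - {"dp": [0, 0, 0], "angular": [0, 0, 0], "gripper": 50}
    - {"dp": [0, 0, 0], "angular": [0, 0, 0], "gripper": 50}
    - {"dp": [0, 0, 0], "angular": [0, 0, 0], "gripper": 50}
    - {"dp": [0, 0, 0], "angular": [0, 0, 0], "gripper": 50}
    - {"dp": [0, 0, 0], "angular": [0, 0, 0], "gripper": 50}

```text
clock: 34.1
position: [0.4739, 0.3445, 0.0107]
ee_rot: [0.708, 0.001, 0.706, 0.0]
contact_force: [-0.2, 0.4, -1.5]
width: 0.0584
```

```bash
python3 -c "
from h import *
st()"
```

```text
pos [0.4739 0.3445 0.0107] x [ 0.0019  0.002  -1.    ] zdeg -0.05 w 0.0584 F [-0.23  0.4  -1.47] M [-0.01  0.   -0.02] t 34.1 qd 0.002
```

Call:
arm_command:
  series:
    - {"dp": [-0.06, 0, 0], "angular": [0, 0, 0], "gripper": 50}
    - {"dp": [-0.12, 0, 0], "angular": [0, 0, 0], "gripper": 50}
    - {"dp": [-0.12, 0, 0], "angular": [0, 0, 0], "gripper": 50}
    - {"dp": [-0.08, 0, 0], "angular": [0, 0, 0], "gripper": 50}
    - {"dp": [0, 0, 0], "angular": [0, 0, 0], "gripper": 50}
    - {"dp": [0, 0, 0], "angular": [0, 0, 0], "gripper": 50}
    - {"dp": [0, 0, 0], "angular": [0, 0, 0], "gripper": 50}
    - {"dp": [0, 0, 0], "angular": [0, 0, 0], "gripper": 50}

```text
clock: 35.1
position: [0.4738, 0.3445, 0.0602]
ee_rot: [0.708, 0.001, 0.706, 0.001]
contact_force: [-0.4, -0.1, -1.1]
width: 0.0587
```

Run:
```python
from h import *
weigh();st()
```

```text
F [-0.6  -0.26 -1.61] [0.36 0.3  0.4 ] effort [ 0.000e+00 -4.677e+01 -2.010e+01  0.000e+00 -2.000e-02 -0.000e+00]
pos [0.4741 0.3446 0.0606] x [ 0.0036  0.0029 -1.    ] zdeg -0.05 w 0.0588 F [-0.2   0.04 -1.47] M [0.01 0.03 0.04] t 35.5 qd 0.001
```

The third tin weighs about 1.6 N, so the tin at (0.62, 0.135) is clearly the heaviest. I'll put this one down and go back to it.

Call:
arm_command:
  series:
    - {"dp": [0.06, 0, 0], "angular": [0, 0, 0], "gripper": 50}
    - {"dp": [0.12, 0, 0], "angular": [0, 0, 0], "gripper": 50}
    - {"dp": [0.12, 0, 0], "angular": [0, 0, 0], "gripper": 50}
    - {"dp": [0.07, 0, 0], "angular": [0, 0, 0], "gripper": 50}
    - {"dp": [0.03, 0, 0], "angular": [0, 0, 0], "gripper": 50}
    - {"dp": [0.012, 0, 0], "angular": [0, 0, 0], "gripper": 50}
    - {"dp": [0, 0, 0], "angular": [0, 0, 0], "gripper": 50}
    - {"dp": [0, 0, 0], "angular": [0, 0, 0], "gripper": 50}

```text
clock: 36.5
position: [0.4742, 0.3447, 0.0108]
ee_rot: [0.708, 0.001, 0.706, 0.001]
contact_force: [0.5, -0.0, -2.0]
width: 0.0591
```

```bash
python3 -c "
from h import *
st([.617,.1353,.14],0,6)"
```

```text
pos [0.4742 0.3447 0.0108] x [ 0.0032  0.0027 -1.    ] zdeg -0.05 w 0.0591 F [ 0.54 -0.04 -2.04] M [-0.03 -0.01 -0.01] t 36.5 qd 0.002
dist [ 0.1428 -0.2094  0.1292] rot deg [-0.05  0.18 -0.15]
dp [-0.18, -0.29, 0.199] ang [-0.0001, 0.0003, -0.0003]
dp [-0.18, -0.29, 0.199] ang [-0.0001, 0.0003, -0.0003]
dp [-0.18, -0.29, 0.199] ang [-0.0001, 0.0003, -0.0003]
dp [-0.179, -0.29, 0.199] ang [-0.0001, 0.0003, -0.0003]
dp [-0.179, -0.291, 0.199] ang [-0.0001, 0.0003, -0.0003]
dp [-0.179, -0.291, 0.198] ang [-0.0001, 0.0003, -0.0003]
```

Call:
arm_command:
  series:
    - {"dp": [0.006, 0, 0], "angular": [0, 0, 0], "gripper": 50}
    - {"dp": [0, 0, 0], "angular": [0, 0, 0], "gripper": 85}
    - {"dp": [0, 0, 0], "angular": [0, 0, 0], "gripper": 85}
    - {"dp": [0, 0, 0], "angular": [0, 0, 0], "gripper": 85}
    - {"dp": [-0.2, 0, 0], "angular": [0, 0, 0], "gripper": 85}
    - {"dp": [-0.3, 0, 0], "angular": [0, 0, 0], "gripper": 85}
    - {"dp": [-0.3, -0.1, 0.08], "angular": [0, 0, 0], "gripper": 85}
    - {"dp": [-0.15, -0.3, 0.2], "angular": [0, 0, 0], "gripper": 85}

```text
clock: 37.5
position: [0.5058, 0.2971, 0.1247]
ee_rot: [0.706, -0.001, 0.708, 0.001]
contact_force: [-0.1, -0.0, 0.3]
width: 0.085
```

Call:
arm_command:
  series:
    - {"dp": [0, -0.35, 0.25], "angular": [0, 0, 0], "gripper": 85}
    - {"dp": [0, -0.35, 0.25], "angular": [0, 0, 0], "gripper": 85}
    - {"dp": [0, -0.35, 0.25], "angular": [0, 0, 0], "gripper": 85}
    - {"dp": [0, -0.22, 0.14], "angular": [0, 0, 0], "gripper": 85}
    - {"dp": [0, -0.04, 0.02], "angular": [0, 0, 0], "gripper": 85}
    - {"dp": [0, 0, 0], "angular": [0, 0, 0], "gripper": 85}
    - {"dp": [0, 0, 0], "angular": [0, 0, 0], "gripper": 85}
    - {"dp": [0, 0, 0], "angular": [0, 0, 0], "gripper": 85}

```text
clock: 38.5
position: [0.6194, 0.137, 0.1264]
ee_rot: [0.708, 0.0, 0.706, 0.003]
contact_force: [1.3, -1.0, -0.3]
width: 0.085
```

Run:
```python
from h import *
wtin((.617,.1353))
st([.6175,.1353,.09],0,4)
```

```text
tin ((0.6176521182060242, 0.1351311057806015), 0.030690092593431473) ((0.617411732673645, 0.13530689477920532), (0.058755628764629364, 0.06007734686136246), 0.1399107277393341) 0.05054838843909171
pos [0.6193 0.137  0.1264] x [ 0.0023  0.004  -1.    ] zdeg 0.22 w 0.085 F [ 0.13 -0.06  1.18] M [-0.06  0.06 -0.03] t 38.55 qd 0.005
dist [-0.0018 -0.0017 -0.0364] rot deg [ 0.22  0.13 -0.23]
dp [0.076, -0.004, -0.004] ang [0.0006, 0.0004, -0.0006]
dp [0.076, -0.004, -0.004] ang [0.0006, 0.0004, -0.0006]
dp [0.076, -0.004, -0.004] ang [0.0006, 0.0004, -0.0006]
dp [0.076, -0.004, -0.004] ang [0.0006, 0.0004, -0.0006]
```

Call:
arm_command:
  series:
    - {"dp": [0.1, -0.01, -0.01], "angular": [0.001, 0.001, -0.002], "gripper": 85}
    - {"dp": [0.18, -0.005, -0.005], "angular": [0, 0, 0], "gripper": 85}
    - {"dp": [0.2, 0, 0], "angular": [0, 0, 0], "gripper": 85}
    - {"dp": [0.2, 0, 0], "angular": [0, 0, 0], "gripper": 85}
    - {"dp": [0.16, 0, 0], "angular": [0, 0, 0], "gripper": 85}
    - {"dp": [0.08, 0, 0], "angular": [0, 0, 0], "gripper": 85}
    - {"dp": [0.02, 0, 0], "angular": [0, 0, 0], "gripper": 85}
    - {"dp": [0, 0, 0], "angular": [0, 0, 0], "gripper": 85}

```text
clock: 39.55
position: [0.6147, 0.138, 0.0074]
ee_rot: [0.706, -0.002, 0.708, 0.002]
contact_force: [0.8, -0.4, 0.3]
width: 0.0849
```

Call:
arm_command:
  series:
    - {"dp": [0, 0, 0], "angular": [0, 0, 0], "gripper": 70}
    - {"dp": [0, 0, 0], "angular": [0, 0, 0], "gripper": 50}
    - {"dp": [0, 0, 0], "angular": [0, 0, 0], "gripper": 50}
    - {"dp": [0, 0, 0], "angular": [0, 0, 0], "gripper": 50}
    - {"dp": [0, 0, 0], "angular": [0, 0, 0], "gripper": 50}
    - {"dp": [0, 0, 0], "angular": [0, 0, 0], "gripper": 50}
    - {"dp": [0, 0, 0], "angular": [0, 0, 0], "gripper": 50}
    - {"dp": [0, 0, 0], "angular": [0, 0, 0], "gripper": 50}
  grip_force: 70

```text
clock: 40.55
position: [0.6163, 0.1382, 0.0092]
ee_rot: [0.708, -0.002, 0.706, 0.002]
contact_force: [1.8, 0.6, -1.6]
width: 0.0588
```

```bash
python3 -c "
from h import *
st()"
```

```text
pos [0.6163 0.1382 0.0092] x [ 2.3e-03  9.0e-04 -1.0e+00] zdeg 0.35 w 0.0588 F [ 1.78  0.64 -1.62] M [0.06 0.05 0.04] t 40.55 qd 0.002
```

Call:
arm_command:
  series:
    - {"dp": [-0.06, 0, 0], "angular": [0, 0, 0], "gripper": 50}
    - {"dp": [-0.15, 0, 0], "angular": [0, 0, 0], "gripper": 50}
    - {"dp": [-0.25, 0, 0], "angular": [0, 0, 0], "gripper": 50}
    - {"dp": [-0.28, 0, 0], "angular": [0, 0, 0], "gripper": 50}
    - {"dp": [-0.28, 0, 0], "angular": [0, 0, 0], "gripper": 50}
    - {"dp": [-0.25, 0, 0], "angular": [0, 0, 0], "gripper": 50}
    - {"dp": [-0.12, 0, 0], "angular": [0, 0, 0], "gripper": 50}
    - {"dp": [0, 0, 0], "angular": [0, 0, 0], "gripper": 50}

```text
clock: 41.55
position: [0.61, 0.1374, 0.1759]
ee_rot: [0.702, -0.002, 0.712, 0.002]
contact_force: [-0.1, 0.2, -4.8]
width: 0.0588
```

Call:
arm_command:
  series:
    - {"dp": [0, 0, 0], "angular": [0, 0, 0], "gripper": 50}
    - {"dp": [0, 0, 0], "angular": [0, 0, 0], "gripper": 50}
    - {"dp": [0, 0, 0], "angular": [0, 0, 0], "gripper": 50}
    - {"dp": [0, 0, 0], "angular": [0, 0, 0], "gripper": 50}
    - {"dp": [0, 0, 0], "angular": [0, 0, 0], "gripper": 50}
    - {"dp": [0, 0, 0], "angular": [0, 0, 0], "gripper": 50}
    - {"dp": [0, 0, 0], "angular": [0, 0, 0], "gripper": 50}
    - {"dp": [0, 0, 0], "angular": [0, 0, 0], "gripper": 50}

```text
clock: 42.55
position: [0.6073, 0.1371, 0.1708]
ee_rot: [0.698, -0.003, 0.716, 0.001]
contact_force: [-0.5, -0.4, -5.2]
width: 0.0586
```

Run:
```python
from h import *
import pickle
weigh();st()
d=pickle.load(open("d0.pkl","rb"))
im=get_image("scene");sc=im["image"];t=get_image("top");cv2.imwrite("pics/scene1.png",sc)
cv2.imwrite("pics/fin.png",np.vstack([sc[80:400,60:420],t["image"][60:280,80:440+0]])[:, :] if 0 else sc)
P=cloud(im);Z=P[...,2]
for n,c,h in(("t2",(.4585,.142),.052),("t3",(.474,.343),.052),("roll",(.722,.325),.08),("cleaner",(.572,.493),.12)):
    for nm,Q in(("now",P),("was",cloud(d["scene"]))):
        m=(abs(Q[...,2]-h)<.006)&(np.hypot(Q[...,0]-c[0],Q[...,1]-c[1])<.05);print(n,nm,np.median(Q[m],0).round(4),m.sum())
a=np.radians(-15.1);R=np.array([np.cos(a),np.sin(a)]);Y=np.array([-R[1],R[0]])
q=P[...,:2]-np.array([.5564,-.3412]);m=(abs(q@R)<.009)&(abs(abs(q@Y)-.045)<.012)&(Z>.18);print("bracket z",np.median(Z[m]),m.sum())
m=(q@R>.02)&(q@R<.05)&(abs(q@Y)<.05)&(Z>.18);print("printer z",np.median(Z[m]))
```

```text
F [-0.06 -0.12 -5.41] [0.37 0.58 0.4 ] effort [-0.000e+00 -5.115e+01 -2.563e+01 -3.000e-02  1.900e-01  0.000e+00]
pos [0.6072 0.1371 0.1707] x [-0.0245 -0.0019 -0.9997] zdeg 0.33 w 0.0586 F [ 0.01 -0.05 -6.08] M [ 0.03 -0.06  0.02] t 42.95 qd 0.001
t2 now [0.461  0.1417 0.0523] 281
t2 was [0.4591 0.1413 0.0522] 276
t3 now [0.4766 0.3428 0.0518] 346
t3 was [0.477  0.3425 0.0521] 345
roll now [0.7254 0.329  0.0807] 614
roll was [0.726  0.3291 0.0805] 620
cleaner now [0.5848 0.5096 0.1196] 75
cleaner was [0.5833 0.5098 0.1198] 73
bracket z 0.19754536656140886 47
printer z 0.19548519993197144
```

View pics/scene1.png

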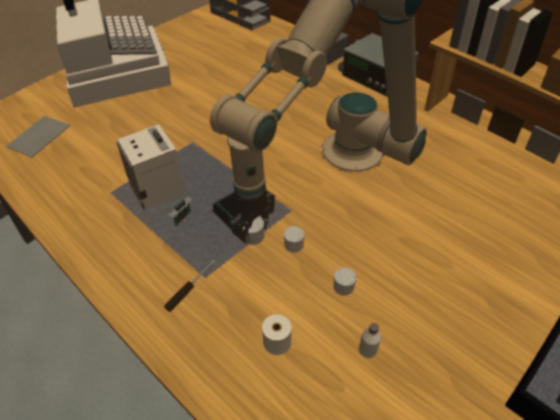

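The scene view shows the tin held up at (255,230), with the other two tins upright at (294,238) and (345,281). The roll, screwdriver and bottle are in place and the card is in the printer at (158,139). I'm handing the job in.

```bash
python3 -c "
from rig import sign_off
print(sign_off())"
```

```text
the job is handed in; nothing more can be done
None
```

The card is home in the printer, released, and I handed the job in at about 43 s still holding the heaviest tin up.

- **Card:** I moved the middle-sized card from the rack to the slot, chips still facing away from the robot. I pushed it home with up to 38.5 N vertically on the wrist force reading (about 41 N in all). After release, wrist depth put the bracket 2.5 mm (its own thickness) above the printer's back at all four spots checked. The last scene check gave about 2.1 mm, which agrees within camera accuracy.
- **Tins:** All three were lifted and weighed. The two lighter ones read 1.5 N and 1.6 N. The one now held read 5.6 N, and 5.4 N when lifted again.
- **Held tin:** Its underside is about 16 cm above the bench. It is tilted about 1.4° from upright, because the arm sagged slightly while holding.
- **Everything else:** The other two tins stand upright. The till roll and the bottle read within 2 mm of where they started. The screwdriver was checked only by eye in the last picture, and it looks unmoved.

No final check failed.

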